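# Swap the suction cups in the UV cabinet and start its timer

## Robot

A 6-joint arm with a two-finger parallel gripper is mounted at the origin on a cart in front of the work surface, level with it; the furniture and walls round the work are solid. World frame = base frame: x ahead of the robot, y to its left, z up, the work surface at z = 0. Lengths are in m, angles in degrees, forces in N, time in s.
With the tool pointing down it reaches from about 0.15 to 0.775 m from the base axis. Payload 6.1 kg.
Tool frame: the origin (TCP) lies where the fingers leave the gripper's body, on its centre line; the fingertips stand 73 mm ahead of it and the grasp point (between the pads) lies 54 mm ahead of it; z points along the fingers, y is the line along which they close (so a half turn about z gives the same grasp; the last joint's range is limited). The gripper opens to 85 mm and grips with 20 to 120 N. Pads are 22 mm wide; open, the fingers measure 114 mm over their backs; the gripper's body (76 mm by 85 mm) begins 54 mm behind the grasp point. The pads swing forward as they close: fully open they stand 13 mm farther back than shut.
Start: joints at [77.349, 7.208, -2.269, 80.523, 0, 90], TCP at [0.115, 0.512, 0.304] pointing down, gripper open.
Joint ranges: [-155.77, 155.77], [-54.66, 111.73], [-72.52, 77.12], [-102.08, 115.82], [-83.92, 84.16], [-180, 180]. Speed limits (degrees/s): [136.94, 136.94, 172.46, 180, 180, 180].

## Interface

Orientations are given as a 3x3 rotation matrix whose columns are the frame's x, y, z axes.
In Python, from rig import sensors, eyes, ticket gives the robot as it stands.
- The arm moves only by the tool apply_moves, never from a script. Its argument "moves" is a list of rows, each a list of 5 numbers: the gripper's target within -1 to 1 (fully open at 1, half-way at 0, shut at -1), then the shift along the tool's x, y, z as a fraction of full scale, then the turn about the tool's z as a fraction of full scale. A call has 1 to 5 rows; each row shifts and turns the commanded pose from where the row before left it, along the tool's axes as they then stand; what a row does not reach is not made up. Full scale, the value 1, is 0.04 m for a shift and 0.08 rad for a turn. A row lasts 1/10 s, in which the tool goes at most 50 mm and 8.59 degrees, less where a joint would pass 70% of its speed; a pose out of reach is approached as far as the arm can. A call with a number of a shift or a turn outside -1 to 1 is refused whole. A call with a gripper value outside its range is refused whole. The fingers move at their own pace and stop on an object; the grip force is fixed at half the most. Time passes only in rows, so rows that do not move let the fingers close. It gives the time, the measured TCP pose, the force, the opening and the grip force at its end, in the units of the state.
- sensors.observe(): the state, without advancing time (a new reading comes with each control period).
- eyes.snapshot(name): name is "side" or "top"; returns a dict with "img" (384x512x3 uint8, red, green, blue), "K" (3x3 intrinsics, pixels), "dist_coeffs" ([k1, k2, p1, p2, k3] as OpenCV has them; the pictures are not rectified), "pose" (4x4, takes a point from camera to world coordinates). Camera axes: x right, y down, z forward; pixel columns grow to the right and rows downward; lengths in m; the calibration is good to about 2 mm. A picture is of the moment at which its call begins. There is no depth.
- ticket.job_done(): hands the job in; it is judged then, once.
The state is a dict: "time": time; "qpos": joint angles; "qd": joint speeds; "tau": joint torques, N m; "tool_pos": TCP position; "ee_rot": TCP orientation; "force": force on the tool from outside, world axes, zero at the start; "moment": the same for the moment, N m; "grip_width": opening from 0.0 (shut) to 1.0 (fully open); "grasp_force": force on a finger pad.
Only numpy, scipy, OpenCV 4.12 (cv2) and the standard library are available. Lean on these libraries where they do the work, as an engineer would, in place of code of your own. Each camera call takes 0.05 s, during which the arm holds its last target. There are 200 camera calls.

## Task

Open the door of the small UV cabinet wide (about square to its front) by its handle. Its tray, which is fixed to the inner side of the door and swings out with it, holds the finished small suction cups: stand them in the steel dish, and stand every used suction cup (the middle-sized and large ones on the worktop) upright on the tray instead. Then shut the door fully, with the cups still standing on the tray, and only after that turn the timer dial on the roof until its pointer stands at the brass marker; leave the other things where they are.

Things in the scene. Friction and masses are not known exactly. Their poses are not given: they have to be found in the camera images.
- cabinet: white UV cabinet, fixed to the worktop, 155 deep (x) x 265 wide (y) x 150 mm high, open at the front (its own -x side), where the door closes it. Origin: centre of its underside; z up. It stands at a slightly different place and yaw each time. Its roof is solid, so the tray can be reached only while the door is open
- door (a joint): angle of the cabinet door (rad): 0 = shut, grows as it opens, 1.57 = square to the cabinet front, stop at 1.9. The hinge axis is vertical at the left end (+y as seen from the robot) of the cabinet front; the door swings towards the robot and to its left. It stays where it is left (friction 0.2 N m)
- door_hinge (a point): point on the vertical hinge axis of the door, 105 mm above the worktop; its axes turn with the door: -y runs along the door from the hinge to the free edge, +x points out of the door's inner face (into the cabinet when shut), z up. The door leaf is 265 mm long, 14 mm thick (x from -14 to 0 mm), from 12 to 148 mm above the worktop
- door_handle (a point): middle of the handle, to be gripped from above: a vertical round steel bar, 10 mm thick, from 65 to 145 mm above the worktop (ends joined to the door by two short arms at 74 and 136 mm), 35 mm in front of the door's outer face (centre line), 237 mm from the hinge axis along the door. This point is 115 mm above the worktop; axes as for door_hinge
- tray (a point): centre of the floor of the steel tray on the door's inner side, 26 mm above the worktop; turns with the door, axes as for door_hinge, from which it lies at x +80, y -112 mm. Tray 124 mm (x) x 200 mm (y) outside; lip 3 mm thick, 10 mm above the floor. The door leaf rises 80 mm from this point, at -x. A row of three cups along y, 60 mm apart on the centre line x = 0, fits
- small_cup_1: finished (clean) clear suction cup, the smallest kind: 42 mm across at the rim, narrowing to 36 mm at 22 mm up and 27 mm at 34 mm, 59 mm high with its valve nipple on top; stands on its rim in the tray at the start; origin: centre of its underside, z up when upright. 18 g. Grip it across the wall, low down. May be absent
- small_cup_2: second finished small suction cup, the same kind as small_cup_1. May be absent
- large_cup: used clear suction cup, the largest: 58 mm across at the rim, narrowing to 52 mm at 31 mm up and 39 mm at 48 mm, 76 mm high with its nipple; stands on its rim on the worktop; origin: centre of its underside, z up when upright. 22 to 40 g. May be absent
- middle_cup_1: used clear suction cup, middle size: 51 mm across at the rim, narrowing to 45 mm at 27 mm up and 34 mm at 42 mm, 68 mm high with its nipple; stands on its rim on the worktop; origin: centre of its underside. 28 g. May be absent
- middle_cup_2: second used middle-sized suction cup, the same kind as middle_cup_1. May be absent
- dish_floor (a point): centre of the floor of the flat steel dish on the worktop (fixed), 3 mm above the worktop; dish 160 (its x) x 100 mm (its y) outside, lip 3 mm thick and 9 mm above the worktop
- timer (a joint): angle of the timer dial (rad), grows clockwise as seen from above; turns through 6.28, friction 0.04 N m, stays where it is left. At 0 the pointer points to the cabinet's front (-x of the cabinet)
- timer_grip (a point): point on the vertical axis of the timer dial, on the cabinet roof, 187 mm above the worktop: where to grip. The grip is an upright black bar through the axis, 42 mm long, 14 mm thick, its top 194 mm above the worktop and its underside 164 mm, on a round plate of 44 mm. This point turns with the dial; its -x runs along the bar to the pointer end (white line on the bar's top)
- timer_pointer (a point): pointer end of the dial, 20 mm from the dial's axis; turns with the dial
- mark (a joint): angle of the brass marker (rad) in the same sense and from the same zero as timer: the dial is right when timer equals mark. The marker is stiff and need not be touched
- mark_axis (a point): point on the dial's axis at roof height whose axes turn with the brass marker; the marker lies on its -x side
- mark_tip (a point): inner tip of the brass marker (a T-shaped tab, 6 mm high, on the roof beside the dial's base), 35 mm from the dial's axis
- pill_box: bystander: carton 31x86x49 mm, origin at the centre of its underside
- tape_measure: bystander: round yellow tape measure 49x52x15 mm, origin at the centre of its underside

How it is judged (in metres and radians):
On the way, in this order (a step that is already met when the one before it is completed fails the run):
1. the door is open by at least 70 degrees (value of joint door above 1.22 rad), for 0.2 s.
2. with the door open (more than 60 degrees), every finished small cup stands upright in the dish and every used cup stands upright on the tray (value of joint door above 1.05 rad and x of large_cup in the frame of tray between -0.04 and 0.04 m and y of large_cup in the frame of tray between -0.08 and 0.08 m and z of large_cup in the frame of tray between -0.006 and 0.008 m and angle between each of large_cup, middle_cup_1, middle_cup_2, small_cup_1, small_cup_2's own z axis and vertical below 0.12 rad and x of middle_cup_1 in the frame of tray between -0.04 and 0.04 m and y of middle_cup_1 in the frame of tray between -0.08 and 0.08 m and z of middle_cup_1 in the frame of tray between -0.006 and 0.008 m and x of middle_cup_2 in the frame of tray between -0.04 and 0.04 m and y of middle_cup_2 in the frame of tray between -0.08 and 0.08 m and z of middle_cup_2 in the frame of tray between -0.006 and 0.008 m and x of small_cup_1 in the frame of dish_floor between -0.06 and 0.06 m and y of small_cup_1 in the frame of dish_floor between -0.03 and 0.03 m and z of small_cup_1 in the frame of dish_floor between -0.006 and 0.008 m and x of small_cup_2 in the frame of dish_floor between -0.06 and 0.06 m and y of small_cup_2 in the frame of dish_floor between -0.03 and 0.03 m and z of small_cup_2 in the frame of dish_floor between -0.006 and 0.008 m), for 0.3 s.
3. the door is fully shut with the used cups standing on the tray (value of joint door below 0.04 rad and x of large_cup in the frame of tray between -0.04 and 0.04 m and y of large_cup in the frame of tray between -0.08 and 0.08 m and z of large_cup in the frame of tray between -0.006 and 0.008 m and angle between each of large_cup, middle_cup_1, middle_cup_2's own z axis and vertical below 0.12 rad and x of middle_cup_1 in the frame of tray between -0.04 and 0.04 m and y of middle_cup_1 in the frame of tray between -0.08 and 0.08 m and z of middle_cup_1 in the frame of tray between -0.006 and 0.008 m and x of middle_cup_2 in the frame of tray between -0.04 and 0.04 m and y of middle_cup_2 in the frame of tray between -0.08 and 0.08 m and z of middle_cup_2 in the frame of tray between -0.006 and 0.008 m), for 0.3 s.
4. the timer's pointer stands at the brass marker, the door still shut (value of joint door below 0.04 rad and y of timer_pointer in the frame of mark_axis between -0.0022 and 0.0022 m and x of timer_pointer in the frame of mark_axis below 0 m), for 0.3 s.
At the end, for the whole second after the job is handed in: door shut (within 0.04 rad); every used cup present stands upright (within 0.12 rad) on the tray floor inside its lip; every finished small cup present stands upright on the dish floor inside its lip; the dial's pointer within 0.11 rad (about 6 degrees) of the brass marker; all at rest (all of step 4 and x of large_cup in the frame of tray between -0.04 and 0.04 m and y of large_cup in the frame of tray between -0.08 and 0.08 m and z of large_cup in the frame of tray between -0.006 and 0.008 m and angle between each of large_cup, middle_cup_1, middle_cup_2, small_cup_1, small_cup_2's own z axis and vertical below 0.12 rad and x of middle_cup_1 in the frame of tray between -0.04 and 0.04 m and y of middle_cup_1 in the frame of tray between -0.08 and 0.08 m and z of middle_cup_1 in the frame of tray between -0.006 and 0.008 m and x of middle_cup_2 in the frame of tray between -0.04 and 0.04 m and y of middle_cup_2 in the frame of tray between -0.08 and 0.08 m and z of middle_cup_2 in the frame of tray between -0.006 and 0.008 m and x of small_cup_1 in the frame of dish_floor between -0.06 and 0.06 m and y of small_cup_1 in the frame of dish_floor between -0.03 and 0.03 m and z of small_cup_1 in the frame of dish_floor between -0.006 and 0.008 m and x of small_cup_2 in the frame of dish_floor between -0.06 and 0.06 m and y of small_cup_2 in the frame of dish_floor between -0.03 and 0.03 m and z of small_cup_2 in the frame of dish_floor between -0.006 and 0.008 m and velocity of joint timer below 0.1 rad/s and velocity of joint door above -0.1 rad/s); the robot touches nothing.
It fails at once if a bystander (carton or tape measure) is shifted by more than 40 mm (distance of any of pill_box, tape_measure from where it was at the start of the episode above 0.04 m).
Of small_cup_1, small_cup_2 only 1 to 2 are there at a start; the rules pass over those that are not, and their reading is None.
Of large_cup, middle_cup_1, middle_cup_2 only 2 to 3 are there at a start; the rules pass over those that are not, and their reading is None.
At some moment in a run one of large_cup, middle_cup_1, middle_cup_2 may be knocked a few centimetres aside while the robot is not near it.
It also fails if it takes over 210 s, if anything falls off the work surface, if the arm or the gripper's body presses on something with over 40 N, if the wrist force passes 120 N, or if a joint passes its speed limit or range.

## Working session

There is one attempt and no reset: what is moved stays moved. The work goes in short steps, Python scripts to look and compute and a tool call to move; the robot and the scene stay as the last step left them, time stands still between calls to the robot, and variables do not carry over. Pictures are saved under pics/ and viewed, at most 14 in all, crops included, and the job is handed in when it is done.

Besides the shell and the picture viewer there is one more tool, called after "Request:" by a JSON object that holds its "name" and its "arguments", one argument or row to a line. apply_moves: Moves the arm, as the interface text tells. Shift numbers are shares of 0.04 m and turn numbers shares of 0.08 rad, none past 1 either way. Its arguments: {"type":"object","properties":{"moves":{"type":"array","items":{"type":"array","items":{"type":"number"}}}},"required":["moves"]}

```bash
mkdir -p pics; ls
cat > h.py <<'E'
import numpy as np, cv2
from rig import sensors, eyes, ticket
def snap(n,f):
    s=eyes.snapshot(n); cv2.imwrite(f'pics/{f}.png',s['img'][:,:,::-1]); np.savez(f'pics/{f}.npz',**{k:s[k] for k in('K','dist_coeffs','pose')}); return s
def ray(f,u,v):
    d=np.load(f'pics/{f}.npz'); p=cv2.undistortPoints(np.array([[[u,v]]],float),d['K'],d['dist_coeffs'])[0,0]
    T=d['pose']; return T[:3,3],T[:3,:3]@np.array([p[0],p[1],1])
def at(f,u,v,z):
    o,r=ray(f,u,v); return (o+r*(z-o[2])/r[2]).round(4)
def proj(f,P):
    d=np.load(f'pics/{f}.npz'); Ti=np.linalg.inv(d['pose'])
    return cv2.projectPoints(np.array(P,float).reshape(-1,3),cv2.Rodrigues(Ti[:3,:3])[0],Ti[:3,3],d['K'],d['dist_coeffs'])[0][:,0].round(1)
def crop(f,x,y,w,h,k,out):
    im=cv2.imread(f'pics/{f}.png')[y:y+h,x:x+w]; cv2.imwrite(f'pics/{out}.png',cv2.resize(im,None,fx=k,fy=k,interpolation=cv2.INTER_CUBIC))
E
python3 - <<'E'
from h import *
a=snap('top','t0')['img'];b=snap('side','s0')['img']
print(sensors.observe())
for f in('t0','s0'):
    d=np.load(f'pics/{f}.npz');print(d['pose'].round(3).tolist())
cv2.imwrite('pics/t0b.png',cv2.resize(cv2.imread('pics/t0.png'),(800,600),interpolation=2))
cv2.imwrite('pics/s0b.png',cv2.resize(cv2.imread('pics/s0.png'),(800,600),interpolation=2))
E
```

```text
pics
{'time': 0.1, 'qpos': array([ 7.73497765e+01,  7.23886495e+00, -2.32038198e+00,  8.05232211e+01,
        2.05849789e-03,  8.99980224e+01]), 'qd': array([-0.03042442, -0.04371426,  0.10682894, -0.05801217,  0.0616757 ,
        0.05502965]), 'tau': array([ 2.26724980e-03, -4.36902452e+01,  3.53607666e+01,  1.36660156e-02,
        2.38184111e-04, -1.93263517e-06]), 'tool_pos': array([0.11491025, 0.51200703, 0.30319852]), 'ee_rot': array([[-9.75732717e-01,  2.18964707e-01, -3.50268626e-04],
       [ 2.18964985e-01,  9.75731718e-01, -1.39653099e-03],
       [ 3.59772092e-05, -1.43933754e-03, -9.99998964e-01]]), 'force': array([-0.61094019,  0.61807457, -0.05115073]), 'moment': array([-0.00069868,  0.01431384,  0.03173679]), 'grasp_force': 0.0, 'grip_width': 0.997216798407236}
[[-0.021, -0.987, 0.162, 0.39], [-1.0, 0.024, 0.016, -0.034], [-0.019, -0.162, -0.987, 1.105], [0.0, 0.0, 0.0, 1.0]]
[[0.205, -0.87, 0.447, 0.081], [-0.979, -0.18, 0.099, -0.109], [-0.005, -0.458, -0.889, 1.053], [0.0, 0.0, 0.0, 1.0]]
```

View pics/t0b.png

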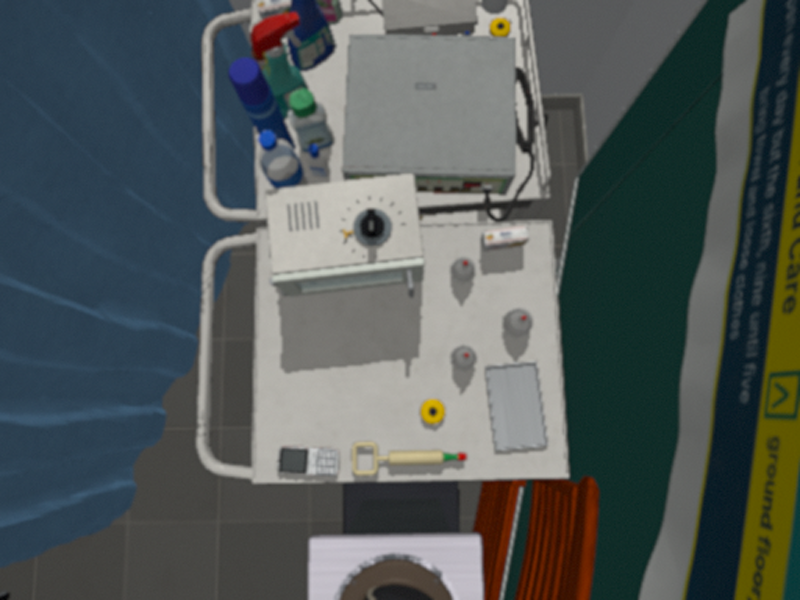

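View pics/s0b.png

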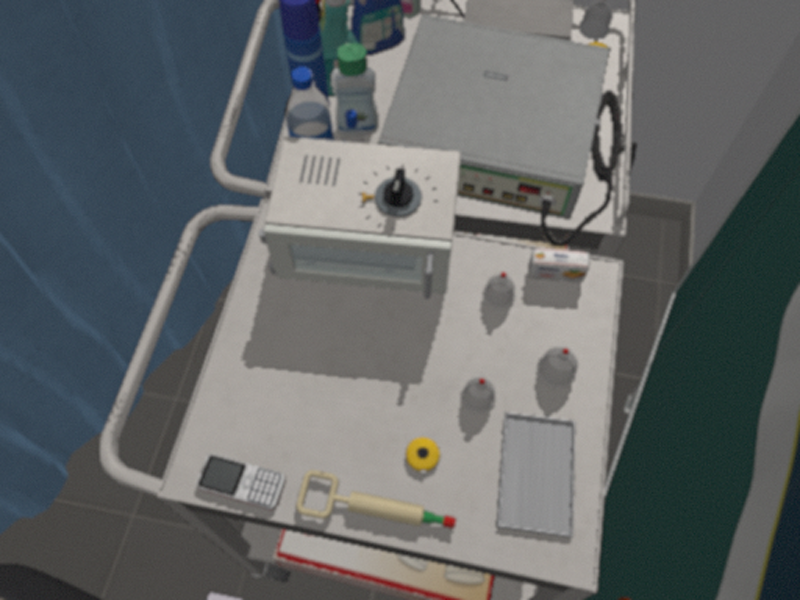

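The top and side views show the cabinet with its door shut, handle near (410,280) in the top view. Three used cups are at about (462,270), (517,322) and (463,357). The dish is at about (517,408), the tape measure at (432,411) and the carton at (505,237). The brass marker is left of the dial.

Run:
```python
from h import *
crop('t0',165,105,120,95,6.5,'c0'); crop('t0',255,135,115,160,3.7,'c1')
```

```text
(no output)
```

View pics/c0.png

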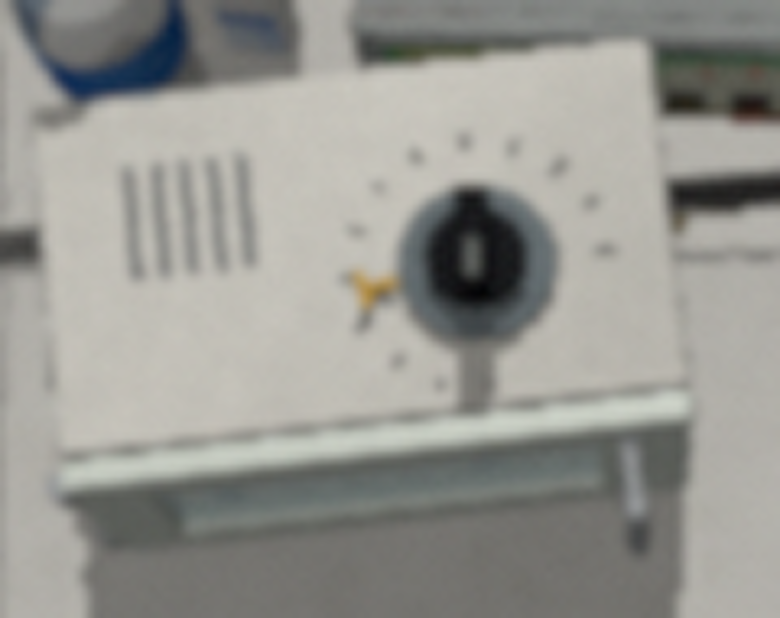

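View pics/c1.png

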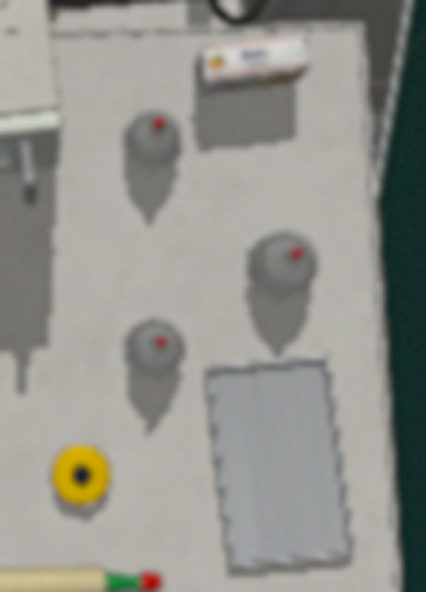

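The crops show the roof corners at (40,125), (650,42), (685,390) and (65,450), and the door's top front edge from (60,490) to (690,412). The handle top is about (638,535), the dial about (475,262) and the brass tip about (395,287). The cup nipples (red) are at (158,124), (297,254) and (161,342) in c1. The dish corners are (207,370), (325,362), (350,562) and (230,572).

Run:
```python
from h import *
c0=lambda u,v:(165+u/6.5,105+v/6.5)
c1=lambda u,v:(255+u/3.7,135+v/3.7)
P=np.array([at('t0',*c0(*q),.15) for q in[(40,125),(650,42),(685,390),(65,450)]]);print(P)
# fit: model corners (cab frame)
M=np.array([[.0775,.1325],[.0775,-.1325],[-.0775,-.1325],[-.0775,.1325]])
A=P[:,:2]-P[:,:2].mean(0); Z=(A[:,0]+1j*A[:,1])@np.conj(M[:,0]+1j*M[:,1]); yaw=np.angle(Z)
c=P[:,:2].mean(0); print('cab',c,np.degrees(yaw))
R=np.array([[np.cos(yaw),-np.sin(yaw)],[np.sin(yaw),np.cos(yaw)]]); print(((M@R.T+c)-P[:,:2]).round(4))
print('hinge',c+R@[-.0775,.1325],'handle',c+R@[-.0775-.049,.1325-.237])
print('handle seen',at('t0',*c0(638,538),.145))
print('door edge',at('t0',*c0(60,490),.148),at('t0',*c0(690,412),.148))
for n,u,v,z in[('m1',158,124,.066),('L',297,254,.074),('m2',161,342,.066)]: print(n,at('t0',*c1(u,v),z))
for n,u,v,z in[('m1base',152,140,.02),('Lbase',282,265,.02),('m2base',154,347,.02)]: print(n,at('t0',*c1(u,v),z))
D=np.array([at('t0',*c1(*q),.009) for q in[(207,370),(325,362),(350,562),(230,572)]]);print('dish',D,D.mean(0))
print('tape',at('t0',*c1(81,475),.015),'dial',at('t0',*c0(475,262),.16),'tip',at('t0',*c0(395,287),.153))
for f in('t0','s0'):
  q=proj(f,[*at('t0',*c0(475,262),.16)[:2],.18]);x,y=q[0].astype(int); crop(f,x-22,y-20,44,40,14,'d'+f)
a=cv2.imread('pics/dt0.png');b=cv2.imread('pics/ds0.png');cv2.imwrite('pics/dial.png',cv2.resize(np.hstack([a,b]),(800,364)))
```

```text
[[ 0.7637  0.208   0.15  ]
 [ 0.7933 -0.0524  0.15  ]
 [ 0.6404 -0.0631  0.15  ]
 [ 0.6215  0.195   0.15  ]]
cab [0.704725 0.071875] 5.1561489611488796
[[ 0.0063  0.0028]
 [ 0.0005 -0.0007]
 [-0.001  -0.004 ]
 [-0.0059  0.0019]]
hinge [0.61563078 0.19687388] handle [ 0.58812834 -0.04357074]
handle seen [ 0.5793 -0.0421  0.145 ]
door edge [0.605  0.1974 0.148 ] [ 0.6315 -0.0649  0.148 ]
m1 [ 0.6498 -0.1451  0.066 ]
L [ 0.5422 -0.2472  0.074 ]
m2 [ 0.4774 -0.1406  0.066 ]
m1base [ 0.6479 -0.1446  0.02  ]
Lbase [ 0.5414 -0.2457  0.02  ]
m2base [ 0.4773 -0.1395  0.02  ]
dish [[ 0.4587 -0.1827  0.009 ]
 [ 0.463  -0.2782  0.009 ]
 [ 0.3047 -0.2888  0.009 ]
 [ 0.299  -0.1937  0.009 ]] [ 0.38135 -0.23585  0.009  ]
tape [ 0.3771 -0.0781  0.015 ] dial [0.6947 0.0228 0.16  ] tip [0.687  0.0568 0.153 ]
```

View pics/dial.png

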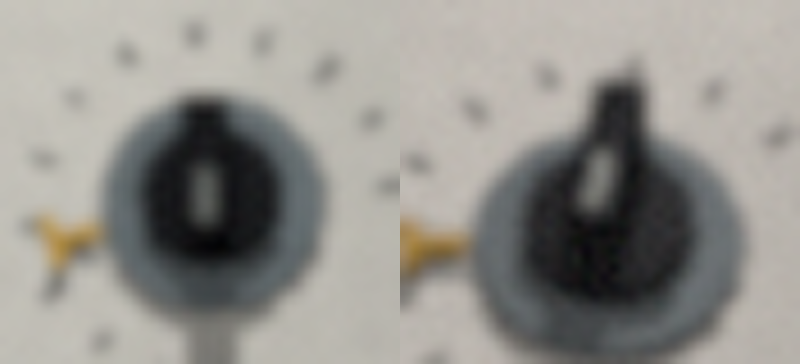

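The dial crop shows the white pointer line at about (205,155)-(205,230), pointing to the front. The brass tip is at about (100,238) in the left half and the plate centre at about (213,205).

```bash
cat >> h.py <<'E'
def plan(x,y,z,yaw,cur=None):
    "units: turn first, then shifts in the turned axes (tool down); z is TCP; yaw = tool x, deg"
    s=sensors.observe(); p=s['tool_pos']; y0=np.arctan2(s['ee_rot'][1,0],s['ee_rot'][0,0])
    yw=np.radians(yaw); t=-((yw-y0+np.pi)%(2*np.pi)-np.pi)
    ex=np.array([np.cos(yw),np.sin(yw)]); ey=np.array([ex[1],-ex[0]]); d=np.array([x,y])-p[:2]
    print('turn %.2f  x %.2f y %.2f z %.2f'%(t/.08,d@ex/.04,d@ey/.04,-(z-p[2])/.04),'now',p.round(4),round(np.degrees(y0),1))
E
python3 - <<'E'
from h import *
print((proj('t0',[[.589,-.0428,.145],[.589,-.0428,.065],[.58,-.042,.145],[.58,-.042,.065]])-[165,105])*6.5)
print('side/800',proj('s0',[[.589,-.0428,.145],[.589,-.0428,.065],[.58,-.042,.145],[.58,-.042,.065],[.618,.198,.148]])*1.5625)
q=proj('t0',[.6947,.0228,.18])[0].astype(int);o=np.array([q[0]-22,q[1]-20])
f=lambda u,v:(o[0]+u/9.09,o[1]+v/9.09)
print('line',at('t0',*f(205,155),.194),at('t0',*f(205,230),.194),'plate',at('t0',*f(213,205),.156),'tip',at('t0',*f(102,237),.153))
q=proj('s0',[.6947,.0228,.18])[0].astype(int);o=np.array([q[0]-22,q[1]-20])
g=lambda u,v:(o[0]+(u-400)/9.09,o[1]+v/9.09)
print('line',at('s0',*g(605,150),.194),at('s0',*g(595,212),.194),'plate',at('s0',*g(608,240),.156),'tip',at('s0',*g(468,247),.153))
plan(.587,-.043,.30,185.2)
E
```

```text
[[638.95 514.8 ]
 [638.3  551.2 ]
 [637.65 536.25]
 [637.   571.35]]
side/800 [[429.375   272.65625]
 [427.65625 299.53125]
 [427.65625 278.28125]
 [425.9375  304.84375]
 [265.      223.75   ]]
line [0.698  0.0219 0.194 ] [0.6757 0.0222 0.194 ] plate [0.6953 0.0221 0.156 ] tip [0.6872 0.0556 0.153 ]
line [0.6956 0.0234 0.194 ] [0.6777 0.0221 0.194 ] plate [0.6967 0.0231 0.156 ] tip [0.6898 0.0567 0.153 ]
turn -3.89  x -10.50 y -14.89 z 0.08 now [0.1149 0.512  0.3032] 167.4
```

Request:
{"name": "apply_moves", "arguments": {
  "moves": [
    [1,0,0,0,-1],
    [1,0,0,0,-1],
    [1,0,0,0,-1],
    [1,0,0,0,-0.9],
    [1,-0.7,-1,0,0]
  ]
}}

```text
time: 0.6
tool_pos: [0.1451, 0.4772, 0.3025]
ee_rot: [[-0.995, -0.098, -0.001], [-0.098, 0.995, -0.0], [0.001, -0.0, -1.0]]
force: [2.2, 0.6, 0.5]
grip_width: 0.999
grasp_force: 0.0
```

Request:
{"name": "apply_moves", "arguments": {
  "moves": [
    [1,-0.7,-1,0,0],
    [1,-0.7,-1,0,0],
    [1,-0.7,-1,0,0],
    [1,-0.7,-1,0,0],
    [1,-0.7,-1,0,0]
  ]
}}

```text
time: 1.1
tool_pos: [0.3048, 0.2868, 0.3037]
ee_rot: [[-0.996, -0.092, -0.0], [-0.092, 0.996, -0.0], [0.0, -0.0, -1.0]]
force: [0.7, -0.2, -0.4]
grip_width: 0.998
grasp_force: 0.0
```

Request:
{"name": "apply_moves", "arguments": {
  "moves": [
    [1,-0.7,-1,0,0],
    [1,-0.7,-1,0,0],
    [1,-0.7,-1,0,0],
    [1,-0.7,-1,0,0],
    [1,-0.7,-1,0,0]
  ]
}}

```text
time: 1.6
tool_pos: [0.4626, 0.1002, 0.3037]
ee_rot: [[-0.996, -0.091, -0.0], [-0.091, 0.996, 0.0], [0.0, 0.0, -1.0]]
force: [0.7, -0.2, -0.3]
grip_width: 0.995
grasp_force: 0.0
```

Request:
{"name": "apply_moves", "arguments": {
  "moves": [
    [1,-0.7,-1,0,0],
    [1,-0.7,-1,0,0],
    [1,-0.7,-1,0,0],
    [1,-0.7,-1,0,0],
    [1,0,0,0,0]
  ]
}}

```text
time: 2.1
tool_pos: [0.5906, -0.0512, 0.3014]
ee_rot: [[-0.996, -0.086, -0.002], [-0.086, 0.996, -0.001], [0.002, -0.001, -1.0]]
force: [0.3, 0.6, 0.4]
grip_width: 0.998
grasp_force: 0.0
```

Run:
```python
from h import *
plan(.587,-.043,.168,185.2)
```

```text
turn -0.06  x 0.07 y 0.21 z 3.34 now [ 0.5906 -0.0512  0.3014] -175.1
```

Request:
{"name": "apply_moves", "arguments": {
  "moves": [
    [1,0.05,0.1,1,0],
    [1,0,0,1,0],
    [1,0,0,0.8,0],
    [1,0,0,0.5,0],
    [-1,0,0,0,0]
  ]
}}

```text
time: 2.6
tool_pos: [0.5833, -0.0428, 0.1682]
ee_rot: [[-0.996, -0.091, -0.007], [-0.091, 0.996, 0.001], [0.007, 0.001, -1.0]]
force: [-1.2, -0.3, -0.1]
grip_width: 0.858
grasp_force: 0.0
```

Request:
{"name": "apply_moves", "arguments": {
  "moves": [
    [-1,0,0,0,0],
    [-1,0,0,0,0],
    [-1,0,0,0,0],
    [-1,0,0,0,0],
    [-1,0,0,0,0]
  ]
}}

```text
time: 3.1
tool_pos: [0.5859, -0.0414, 0.1733]
ee_rot: [[-0.996, -0.092, 0.002], [-0.092, 0.996, 0.005], [-0.002, 0.005, -1.0]]
force: [-0.9, 8.7, 3.8]
grip_width: 0.097
grasp_force: 58.5
```

```bash
cat >> h.py <<'E'
def door(a,hinge=(.618,.198),yaw=5.2,L=(-.049,-.237)):
    "xy of a point of the door frame at angle a deg"
    t=np.radians(yaw-a); return np.array(hinge)+[np.cos(t)*L[0]-np.sin(t)*L[1],np.sin(t)*L[0]+np.cos(t)*L[1]]
E
python3 - <<'E'
from h import *
s=sensors.observe();print(s['tool_pos'],s['force'],s['grasp_force'],s['grip_width'],door(0))
yaw0=np.degrees(np.arctan2(s['ee_rot'][1,0],s['ee_rot'][0,0]))
# rows: per row turn a fixed angle about the hinge, in axes of the tool as it stands
p=s['tool_pos'][:2]; H=np.array([.618,.198]); st=np.degrees(.08)
for k in range(20):
    th=-np.radians(st); R=np.array([[np.cos(th),-np.sin(th)],[np.sin(th),np.cos(th)]])
    q=H+R@(p-H); y=np.radians(yaw0-st*k); ex=np.array([np.cos(y),np.sin(y)]); ey=np.array([ex[1],-ex[0]])
    if k%6==0: print(k,((q-p)@ex/.04).round(3),((q-p)@ey/.04).round(3),q.round(3))
    p=q
E
```

```text
[ 0.58590567 -0.04142245  0.17329256] [-0.89135943  8.74924748  3.81795276] 58.46083402633667 0.09691368535101269 [ 0.59068159 -0.0424656 ]
0 0.466 0.127 [ 0.567 -0.038]
6 0.466 0.127 [0.464 0.012]
12 0.466 0.127 [0.395 0.104]
18 0.466 0.127 [0.377 0.218]
```

Request:
{"name": "apply_moves", "arguments": {
  "moves": [
    [-1,0.14,0.031,0,0.3],
    [-1,0.28,0.071,0,0.6],
    [-1,0.28,0.071,0,0.6],
    [-1,0.28,0.071,0,0.6],
    [-1,0.28,0.071,0,0.6]
  ]
}}

```text
time: 3.6
tool_pos: [0.5361, -0.029, 0.1733]
ee_rot: [[-0.992, 0.125, 0.004], [0.125, 0.992, 0.004], [-0.004, 0.005, -1.0]]
force: [4.5, 9.9, 1.4]
grip_width: 0.099
grasp_force: 58.6
```

Request:
{"name": "apply_moves", "arguments": {
  "moves": [
    [-1,0.28,0.071,0,0.6],
    [-1,0.28,0.071,0,0.6],
    [-1,0.28,0.071,0,0.6],
    [-1,0.28,0.071,0,0.6],
    [-1,0.28,0.071,0,0.6]
  ]
}}

```text
time: 4.1
tool_pos: [0.4851, -0.0033, 0.1733]
ee_rot: [[-0.934, 0.357, 0.005], [0.357, 0.934, 0.004], [-0.003, 0.005, -1.0]]
force: [6.1, 8.3, -0.4]
grip_width: 0.1
grasp_force: 58.6
```

Forces are low, so I continue.

Request:
{"name": "apply_moves", "arguments": {
  "moves": [
    [-1,0.28,0.071,0,0.6],
    [-1,0.28,0.071,0,0.6],
    [-1,0.28,0.071,0,0.6],
    [-1,0.28,0.071,0,0.6],
    [-1,0.28,0.071,0,0.6]
  ]
}}

```text
time: 4.6
tool_pos: [0.4414, 0.0338, 0.1733]
ee_rot: [[-0.822, 0.57, 0.005], [0.57, 0.822, 0.002], [-0.003, 0.005, -1.0]]
force: [5.7, 5.4, -0.5]
grip_width: 0.098
grasp_force: 58.6
```

Request:
{"name": "apply_moves", "arguments": {
  "moves": [
    [-1,0.28,0.071,0,0.6],
    [-1,0.28,0.071,0,0.6],
    [-1,0.28,0.071,0,0.6],
    [-1,0.28,0.071,0,0.6],
    [-1,0.28,0.071,0,0.6]
  ]
}}

```text
time: 5.1
tool_pos: [0.4075, 0.0803, 0.1733]
ee_rot: [[-0.663, 0.749, 0.004], [0.749, 0.663, 0.001], [-0.002, 0.004, -1.0]]
force: [3.4, 2.3, 1.0]
grip_width: 0.101
grasp_force: 58.8
```

Request:
{"name": "apply_moves", "arguments": {
  "moves": [
    [-1,0.28,0.071,0,0.6],
    [-1,0.28,0.071,0,0.6],
    [-1,0.28,0.071,0,0.6],
    [-1,0.28,0.071,0,0.6],
    [-1,0.28,0.071,0,0.6]
  ]
}}

```text
time: 5.6
tool_pos: [0.3854, 0.1335, 0.1732]
ee_rot: [[-0.466, 0.885, 0.003], [0.885, 0.466, 0.0], [-0.001, 0.002, -1.0]]
force: [0.1, -1.1, 3.8]
grip_width: 0.093
grasp_force: 59.2
```

Request:
{"name": "apply_moves", "arguments": {
  "moves": [
    [-1,0.28,0.071,0,0.6],
    [-1,0.28,0.071,0,0.6],
    [-1,0.28,0.071,0,0.6],
    [-1,0.28,0.071,0,0.6],
    [-1,0.28,0.071,0,0.6]
  ]
}}

```text
time: 6.1
tool_pos: [0.3764, 0.1906, 0.1733]
ee_rot: [[-0.242, 0.97, 0.001], [0.97, 0.242, 0.001], [0.001, 0.001, -1.0]]
force: [-3.9, -0.4, 7.4]
grip_width: 0.096
grasp_force: 59.5
```

Request:
{"name": "apply_moves", "arguments": {
  "moves": [
    [-1,0.28,0.071,0,0.6],
    [-1,0.28,0.071,0,0.6],
    [-1,0.14,0.031,0,0.3],
    [-1,0,0,0,0],
    [-1,0,0,0,0]
  ]
}}

```text
time: 6.6
tool_pos: [0.3771, 0.2197, 0.1733]
ee_rot: [[-0.127, 0.992, -0.001], [0.992, 0.127, 0.002], [0.002, -0.0, -1.0]]
force: [-6.6, 1.8, 7.3]
grip_width: 0.098
grasp_force: 59.6
```

Run:
```python
from h import *
s=sensors.observe();print(s['tool_pos'],s['force'])
# circle through the recorded handle points
P=np.array([[.5859,-.0414],[.5361,-.029],[.4851,-.0033],s['tool_pos'][:2]])
A=np.c_[2*P,np.ones(4)];c=np.linalg.lstsq(A,(P**2).sum(1),rcond=None)[0];print('centre',c[:2],'r',np.sqrt(c[2]+c[:2]@c[:2]),'expect',np.hypot(.237,.049))
```

```text
[0.37714359 0.21970148 0.17329149] [-6.55807878  1.7977322   7.33061587]
centre [0.61928206 0.19930015] r 0.242996926134474 expect 0.24201239637671454
```

Request:
{"name": "apply_moves", "arguments": {
  "moves": [
    [1,0,0,0,0],
    [1,0,0,0,0],
    [1,0,0,0,0],
    [1,0,0,0,0],
    [1,0,0,-0.5,0]
  ]
}}

```text
time: 7.1
tool_pos: [0.3767, 0.2181, 0.19]
ee_rot: [[-0.125, 0.992, -0.004], [0.992, 0.125, -0.002], [-0.002, -0.004, -1.0]]
force: [-0.3, -1.2, 0.5]
grip_width: 0.931
grasp_force: 0.0
```

Request:
{"name": "apply_moves", "arguments": {
  "moves": [
    [1,0,0,-1,0],
    [1,0,0,-1,0],
    [1,0,0,-1,0],
    [1,1,0,0,0],
    [1,1,0,0,0]
  ]
}}

```text
time: 7.6
tool_pos: [0.3685, 0.2989, 0.3138]
ee_rot: [[-0.123, 0.992, 0.003], [0.992, 0.123, 0.002], [0.002, 0.003, -1.0]]
force: [1.1, -0.3, -0.8]
grip_width: 0.999
grasp_force: 0.0
```

Request:
{"name": "apply_moves", "arguments": {
  "moves": [
    [1,1,0,0,0],
    [1,1,0,0,0],
    [1,1,0,0,0],
    [1,0,0,0,0]
  ]
}}

```text
time: 8.0
tool_pos: [0.3521, 0.421, 0.3105]
ee_rot: [[-0.129, 0.992, -0.001], [0.992, 0.129, 0.0], [0.0, -0.001, -1.0]]
force: [-0.1, -0.0, 0.1]
grip_width: 1.004
grasp_force: 0.0
```

Run:
```python
from h import *
snap('top','t1');snap('side','s1')
crop('t1',150,110,180,150,4.4,'t1b'); crop('s1',130,110,180,150,4.4,'s1b')
```

```text
(no output)
```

View pics/t1b.png

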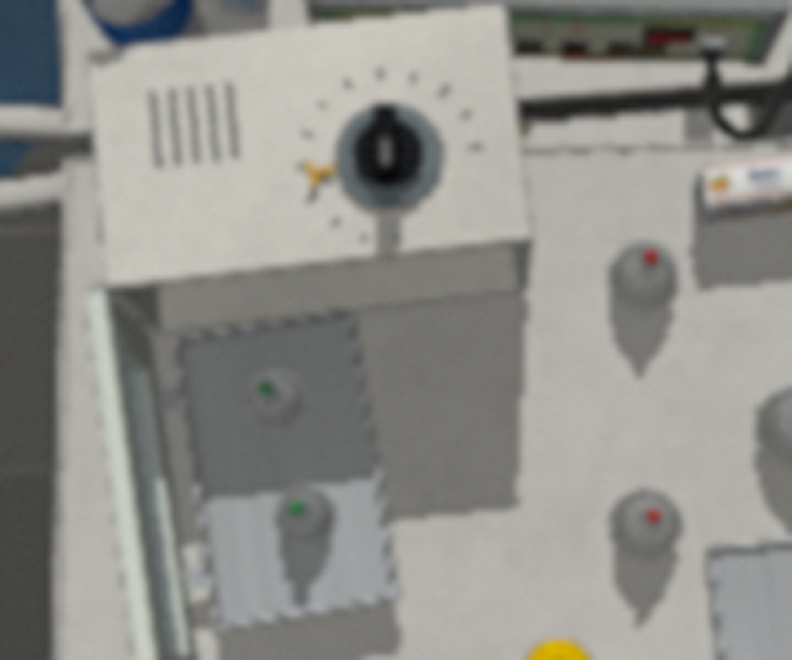

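View pics/s1b.png

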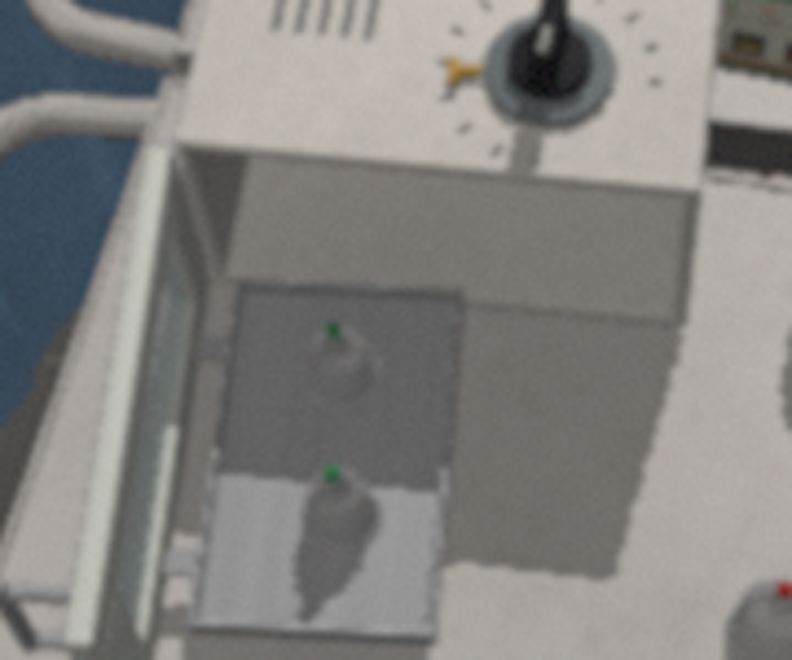

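The pictures show two finished cups on the tray, with green nipples at t1b (266,389) and (297,508), and s1b (334,329) and (332,473). The tray lip corners in t1b are (182,340), (358,318), (397,600) and (215,628).

```bash
cat >> h.py <<'E'
def tri(*fuv):
    A=np.zeros((3,3));b=np.zeros(3)
    for f,u,v in fuv:
        o,r=ray(f,u,v); r=r/np.linalg.norm(r); M=np.eye(3)-np.outer(r,r); A+=M; b+=M@o
    return np.linalg.solve(A,b).round(4)
E
python3 - <<'E'
from h import *
T=lambda u,v:('t1',150+u/4.4,110+v/4.4); S=lambda u,v:('s1',130+u/4.4,110+v/4.4)
for a,b in[((266,389),(334,329)),((297,508),(332,473))]: print(tri(T(*a),S(*b)),at(*T(*a),.083),at(*S(*b),.083))
P=np.array([at(*T(*q),.036) for q in[(182,340),(358,318),(397,600),(215,628)]])[:,:2];print(P,P.mean(0))
S4=np.array([at(*S(*q),.036) for q in[(238,284),(463,290),(433,640),(190,630)]])[:,:2];print(S4,S4.mean(0))
for e in(P,S4):
  v=(e[0]+e[1]-e[2]-e[3]);print('door yaw',np.degrees(np.arctan2(v[1],v[0]))-90)
for n,q,r,z in[('m1',(650,257),None,.066),('m2',(653,517),(786,590),.066)]: print(n,at(*T(*q),z), r and tri(T(*q),S(*r)))
for y in(3.8,5.2): print(door(87.05,(.6185,.199),y,(.08,-.112)))
# sensor
s=sensors.observe();print(s['tool_pos'])
E
```

```text
[0.5634 0.1076 0.0886] [0.5644 0.1084 0.083 ] [0.5662 0.1088 0.083 ]
[0.4862 0.0885 0.0869] [0.4866 0.0886 0.083 ] [0.4877 0.0896 0.083 ]
[[0.6077 0.1724]
 [0.62   0.052 ]
 [0.4285 0.0281]
 [0.4126 0.1491]] [0.5172 0.1004]
[[0.606  0.1772]
 [0.6271 0.0569]
 [0.4292 0.0271]
 [0.4098 0.1471]] [0.518025 0.102075]
door yaw -83.03920677323553
door yaw -81.35765214299091
m1 [ 0.6501 -0.1452  0.066 ] None
m2 [ 0.4772 -0.1403  0.066 ] [ 0.4767 -0.1398  0.0719]
[0.51667932 0.10639033]
[0.51897237 0.10393028]
[0.35244661 0.4178333  0.31117334]
```

Request:
{"name": "apply_moves", "arguments": {
  "moves": [
    [0.4,-0.44,0.05,0,-1],
    [0.4,-0.44,0.05,0,-1],
    [0.4,-0.44,0.05,0,-1],
    [0.4,-0.44,0.05,0,-1],
    [0.4,-0.44,0.05,0,-1]
  ]
}}

```text
time: 8.6
tool_pos: [0.3871, 0.334, 0.3124]
ee_rot: [[-0.504, 0.864, 0.0], [0.864, 0.504, -0.0], [-0.0, 0.0, -1.0]]
force: [0.4, 0.2, -0.3]
grip_width: 0.703
grasp_force: 0.0
```

Request:
{"name": "apply_moves", "arguments": {
  "moves": [
    [0.4,-0.42,-0.13,0,-1],
    [0.4,-0.42,-0.13,0,-1],
    [0.4,-0.42,-0.13,0,-1],
    [0.4,-0.42,-0.13,0,-1],
    [0.4,-0.42,-0.13,0,-1]
  ]
}}

```text
time: 9.1
tool_pos: [0.4197, 0.2531, 0.3124]
ee_rot: [[-0.8, 0.6, 0.001], [0.6, 0.8, 0.0], [-0.0, 0.0, -1.0]]
force: [0.0, 0.9, -0.5]
grip_width: 0.699
grasp_force: 0.0
```

Request:
{"name": "apply_moves", "arguments": {
  "moves": [
    [0.4,-0.34,-0.28,0,-1],
    [0.4,-0.34,-0.28,0,-1],
    [0.4,-0.34,-0.28,0,-1],
    [0.4,-0.34,-0.28,0,-1],
    [0.4,-0.34,-0.28,0,-1]
  ]
}}

```text
time: 9.6
tool_pos: [0.4533, 0.1724, 0.3124]
ee_rot: [[-0.971, 0.241, 0.001], [0.241, 0.971, -0.0], [-0.001, 0.0, -1.0]]
force: [0.5, 0.5, 0.4]
grip_width: 0.701
grasp_force: 0.0
```

Request:
{"name": "apply_moves", "arguments": {
  "moves": [
    [0.4,-0.2,-0.39,0,-1],
    [0.4,-0.2,-0.39,0,-1],
    [0.4,-0.2,-0.39,0,-1],
    [0.4,-0.2,-0.39,0,-1],
    [0.4,-0.2,-0.39,0,-1]
  ]
}}

```text
time: 10.1
tool_pos: [0.4861, 0.0919, 0.3124]
ee_rot: [[-0.988, -0.156, 0.0], [-0.156, 0.988, -0.0], [-0.0, -0.0, -1.0]]
force: [0.4, -0.3, -0.2]
grip_width: 0.703
grasp_force: 0.0
```

Request:
{"name": "apply_moves", "arguments": {
  "moves": [
    [0.4,0,0,0,0],
    [0.4,0,0,0,0]
  ]
}}

```text
time: 10.3
tool_pos: [0.4861, 0.093, 0.3121]
ee_rot: [[-0.989, -0.151, -0.0], [-0.151, 0.989, 0.0], [0.0, 0.0, -1.0]]
force: [0.2, -0.0, -1.3]
grip_width: 0.701
grasp_force: 0.0
```

Run:
```python
from h import *
plan(.487,.089,.096,187.8)
```

```text
turn 0.19  x -0.01 y -0.10 z 5.40 now [0.4861 0.093  0.3121] -171.3
```

Request:
{"name": "apply_moves", "arguments": {
  "moves": [
    [0.4,0,-0.1,1,0.2],
    [0.4,0,0,1,0],
    [0.4,0,0,1,0],
    [0.4,0,0,1,0],
    [0.4,0,0,0.8,0]
  ]
}}

```text
time: 10.8
tool_pos: [0.4858, 0.0902, 0.118]
ee_rot: [[-0.99, -0.138, -0.001], [-0.138, 0.99, -0.0], [0.001, 0.0, -1.0]]
force: [1.2, -0.6, 0.0]
grip_width: 0.7
grasp_force: 0.0
```

Request:
{"name": "apply_moves", "arguments": {
  "moves": [
    [0.4,0,0,0.4,0],
    [0.4,0,0,0.2,0],
    [0.4,0,0,0,0]
  ]
}}

```text
time: 11.1
tool_pos: [0.4865, 0.0902, 0.0954]
ee_rot: [[-0.99, -0.139, -0.001], [-0.139, 0.99, -0.0], [0.001, -0.0, -1.0]]
force: [0.7, -0.4, -0.0]
grip_width: 0.699
grasp_force: 0.0
```

Request:
{"name": "apply_moves", "arguments": {
  "moves": [
    [-1,0,0,0,0],
    [-1,0,0,0,0],
    [-1,0,0,0,0],
    [-1,0,0,0,0],
    [-1,0,0,0,0]
  ]
}}

```text
time: 11.6
tool_pos: [0.488, 0.0902, 0.0977]
ee_rot: [[-0.99, -0.139, 0.002], [-0.139, 0.99, 0.001], [-0.003, 0.0, -1.0]]
force: [-2.0, -0.2, 5.7]
grip_width: 0.45
grasp_force: 59.9
```

Request:
{"name": "apply_moves", "arguments": {
  "moves": [
    [-1,0,0,-0.5,0],
    [-1,0,0,-1,0],
    [-1,0,0,-1,0],
    [-1,0,0,-0.7,0],
    [-1,0,0,0,0]
  ]
}}

```text
time: 12.1
tool_pos: [0.4894, 0.0904, 0.2293]
ee_rot: [[-0.99, -0.139, 0.009], [-0.139, 0.99, 0.002], [-0.009, 0.0, -1.0]]
force: [0.5, 0.0, 0.3]
grip_width: 0.447
grasp_force: 60.3
```

Run:
```python
from h import *
plan(.341,-.239,.077,187.8); print(sensors.observe()['grip_width'])
```

```text
turn 0.04  x 4.79 y -7.66 z 3.81 now [0.4894 0.0904 0.2293] -172.0
0.4472079289333592
```

Request:
{"name": "apply_moves", "arguments": {
  "moves": [
    [-1,0.3,-0.5,0,0],
    [-1,0.6,-0.95,0,0],
    [-1,0.6,-0.95,0,0],
    [-1,0.6,-0.95,0,0],
    [-1,0.6,-0.95,0,0]
  ]
}}

```text
time: 12.6
tool_pos: [0.4032, -0.0965, 0.2239]
ee_rot: [[-0.99, -0.139, 0.001], [-0.139, 0.99, -0.0], [-0.001, -0.0, -1.0]]
force: [1.1, -0.7, -0.1]
grip_width: 0.445
grasp_force: 60.3
```

Request:
{"name": "apply_moves", "arguments": {
  "moves": [
    [-1,0.6,-0.95,0,0],
    [-1,0.6,-0.95,0,0],
    [-1,0.6,-0.95,0,0],
    [-1,0.25,-0.5,0.5,0],
    [-1,0,0,1,0]
  ]
}}

```text
time: 13.1
tool_pos: [0.3422, -0.243, 0.1657]
ee_rot: [[-0.991, -0.134, 0.006], [-0.134, 0.991, -0.005], [-0.005, -0.005, -1.0]]
force: [1.1, -0.2, 0.4]
grip_width: 0.447
grasp_force: 60.3
```

Request:
{"name": "apply_moves", "arguments": {
  "moves": [
    [-1,0,0,1,0],
    [-1,0,0,0.8,0],
    [-1,0,0,0,0],
    [-1,0,0,0,0]
  ]
}}

```text
time: 13.5
tool_pos: [0.3414, -0.2393, 0.0922]
ee_rot: [[-0.99, -0.139, -0.001], [-0.139, 0.99, 0.001], [0.001, 0.001, -1.0]]
force: [-0.3, -1.0, 0.5]
grip_width: 0.446
grasp_force: 60.4
```

Run:
```python
from h import *
plan(.341,-.239,.0765,187.8); print(sensors.observe()['grip_width'])
```

```text
turn 0.04  x 0.01 y 0.01 z 0.39 now [ 0.3414 -0.2393  0.0922] -172.0
0.44569970439900286
```

Request:
{"name": "apply_moves", "arguments": {
  "moves": [
    [-1,0,0,0.3,0],
    [-1,0,0,0.1,0],
    [-1,0,0,0,0],
    [0.2,0,0,0,0],
    [0.2,0,0,0,0]
  ]
}}

```text
time: 14.0
tool_pos: [0.3419, -0.2396, 0.0764]
ee_rot: [[-0.99, -0.139, 0.001], [-0.139, 0.99, -0.001], [-0.001, -0.001, -1.0]]
force: [-0.1, -0.0, 0.8]
grip_width: 0.6
grasp_force: 0.0
```

Request:
{"name": "apply_moves", "arguments": {
  "moves": [
    [0.2,0,0,0,0],
    [0.2,0,0,-0.5,0],
    [0.2,0,0,-1,0],
    [0.4,0,0,-1,0],
    [0.4,0,0,-1,0]
  ]
}}

```text
time: 14.5
tool_pos: [0.3413, -0.2392, 0.2175]
ee_rot: [[-0.99, -0.139, -0.0], [-0.139, 0.99, 0.0], [0.0, 0.0, -1.0]]
force: [0.5, -0.0, 0.1]
grip_width: 0.7
grasp_force: 0.0
```

Run:
```python
from h import *
plan(.565,.108,.098,187.8)
```

```text
turn 0.04  x -6.72 y 7.84 z 2.99 now [ 0.3413 -0.2392  0.2175] -172.0
```

Request:
{"name": "apply_moves", "arguments": {
  "moves": [
    [0.4,-0.74,0.87,0,0],
    [0.4,-0.74,0.87,0,0],
    [0.4,-0.74,0.87,0,0],
    [0.4,-0.74,0.87,0,0],
    [0.4,-0.74,0.87,0,0]
  ]
}}

```text
time: 15.0
tool_pos: [0.4647, -0.0448, 0.2163]
ee_rot: [[-0.99, -0.139, 0.001], [-0.139, 0.99, -0.0], [-0.001, -0.0, -1.0]]
force: [-0.7, -1.1, 0.4]
grip_width: 0.697
grasp_force: 0.0
```

Request:
{"name": "apply_moves", "arguments": {
  "moves": [
    [0.4,-0.74,0.87,0,0],
    [0.4,-0.74,0.87,0,0],
    [0.4,-0.74,0.87,0,0],
    [0.4,-0.8,0.87,0,0],
    [0.4,0,0,0,0]
  ]
}}

```text
time: 15.5
tool_pos: [0.5667, 0.1123, 0.215]
ee_rot: [[-0.99, -0.143, 0.001], [-0.143, 0.99, 0.001], [-0.001, 0.001, -1.0]]
force: [0.3, -0.7, 0.1]
grip_width: 0.705
grasp_force: 0.0
```

Request:
{"name": "apply_moves", "arguments": {
  "moves": [
    [0.4,0,0,1,0],
    [0.4,0,0,1,0],
    [0.4,0,0,0.7,0],
    [0.4,0,0,0.3,0],
    [0.4,0,0,0,0]
  ]
}}

```text
time: 16.0
tool_pos: [0.5641, 0.1075, 0.0958]
ee_rot: [[-0.99, -0.138, -0.0], [-0.138, 0.99, -0.0], [0.001, -0.0, -1.0]]
force: [0.7, 0.2, 0.4]
grip_width: 0.698
grasp_force: 0.0
```

Request:
{"name": "apply_moves", "arguments": {
  "moves": [
    [-1,0,0,0,0],
    [-1,0,0,0,0],
    [-1,0,0,0,0],
    [-1,0,0,0,0],
    [-1,0,0,0,0]
  ]
}}

```text
time: 16.5
tool_pos: [0.5652, 0.108, 0.0976]
ee_rot: [[-0.99, -0.139, 0.003], [-0.139, 0.99, 0.0], [-0.003, -0.0, -1.0]]
force: [-0.7, -0.6, 6.0]
grip_width: 0.446
grasp_force: 63.0
```

Request:
{"name": "apply_moves", "arguments": {
  "moves": [
    [-1,0,0,-0.5,0],
    [-1,0,0,-1,0],
    [-1,0,0,-1,0],
    [-1,0,0,-0.7,0],
    [-1,0.3,-0.5,0,0]
  ]
}}

```text
time: 17.0
tool_pos: [0.5577, 0.0881, 0.2291]
ee_rot: [[-0.99, -0.141, 0.009], [-0.141, 0.99, 0.002], [-0.009, 0.001, -1.0]]
force: [0.5, -0.7, 0.6]
grip_width: 0.442
grasp_force: 60.3
```

Request:
{"name": "apply_moves", "arguments": {
  "moves": [
    [-1,0.6,-0.97,0,0],
    [-1,0.6,-0.97,0,0],
    [-1,0.6,-0.97,0,0],
    [-1,0.6,-0.97,0,0],
    [-1,0.6,-0.97,0,0]
  ]
}}

```text
time: 17.5
tool_pos: [0.4623, -0.1236, 0.2244]
ee_rot: [[-0.99, -0.139, 0.001], [-0.139, 0.99, -0.0], [-0.001, -0.0, -1.0]]
force: [0.7, -0.1, 0.3]
grip_width: 0.444
grasp_force: 60.3
```

Request:
{"name": "apply_moves", "arguments": {
  "moves": [
    [-1,0.6,-0.97,0,0],
    [-1,0.6,-0.97,0,0],
    [-1,0.25,-0.65,0.5,0],
    [-1,0,0,1,0],
    [-1,0,0,1,0]
  ]
}}

```text
time: 18.0
tool_pos: [0.4203, -0.2344, 0.124]
ee_rot: [[-0.991, -0.136, 0.003], [-0.136, 0.991, -0.002], [-0.003, -0.002, -1.0]]
force: [0.4, -0.1, 0.3]
grip_width: 0.444
grasp_force: 60.3
```

Request:
{"name": "apply_moves", "arguments": {
  "moves": [
    [-1,0,0,0.8,0],
    [-1,0,0,0,0],
    [-1,0,0,0,0]
  ]
}}

```text
time: 18.3
tool_pos: [0.4202, -0.2328, 0.0926]
ee_rot: [[-0.99, -0.139, -0.0], [-0.139, 0.99, 0.0], [0.0, 0.0, -1.0]]
force: [1.1, -0.5, -0.3]
grip_width: 0.447
grasp_force: 60.3
```

Run:
```python
from h import *
plan(.421,-.233,.0765,187.8)
```

```text
turn 0.04  x -0.02 y -0.01 z 0.40 now [ 0.4202 -0.2328  0.0926] -172.0
```

Request:
{"name": "apply_moves", "arguments": {
  "moves": [
    [-1,0,0,0.3,0],
    [-1,0,0,0.1,0],
    [-1,0,0,0,0],
    [0.2,0,0,0,0],
    [0.2,0,0,0,0]
  ]
}}

```text
time: 18.8
tool_pos: [0.4205, -0.2329, 0.0764]
ee_rot: [[-0.99, -0.139, 0.001], [-0.139, 0.99, -0.0], [-0.001, -0.001, -1.0]]
force: [0.4, -0.0, -0.9]
grip_width: 0.598
grasp_force: 0.0
```

Request:
{"name": "apply_moves", "arguments": {
  "moves": [
    [0.2,0,0,0,0],
    [0.2,0,0,-0.5,0],
    [0.2,0,0,-1,0],
    [0.4,0,0,-1,0],
    [0.5,0,1,-1,0]
  ]
}}

```text
time: 19.3
tool_pos: [0.4162, -0.1996, 0.2134]
ee_rot: [[-0.991, -0.135, 0.002], [-0.135, 0.991, -0.002], [-0.002, -0.002, -1.0]]
force: [0.2, -0.4, 0.2]
grip_width: 0.751
grasp_force: 0.0
```

Request:
{"name": "apply_moves", "arguments": {
  "moves": [
    [0.5,0,1,0,0],
    [0.5,0,1,0,0],
    [0.5,0,1,0,0],
    [0.5,0,1,0,0],
    [0.5,0,1,0,0]
  ]
}}

```text
time: 19.8
tool_pos: [0.3871, 0.0016, 0.2116]
ee_rot: [[-0.99, -0.138, 0.001], [-0.138, 0.99, 0.0], [-0.001, -0.0, -1.0]]
force: [1.4, 0.7, 0.7]
grip_width: 0.75
grasp_force: 0.0
```

Run:
```python
from h import *
snap('top','t2');snap('side','s2')
crop('t2',240,130,130,170,3.5,'t2b'); crop('s2',240,130,160,240,2.5,'s2b')
a=cv2.imread('pics/t2b.png');b=cv2.imread('pics/s2b.png');c=np.zeros((600,max(800,0),3),np.uint8)
b=cv2.resize(b,None,fx=.8,fy=.8) if a.shape[1]+b.shape[1]>800 else b
c[:a.shape[0],:a.shape[1]]=a[:600]; w=min(b.shape[1],800-a.shape[1]); c[:min(600,b.shape[0]),a.shape[1]:a.shape[1]+w]=b[:600,:w]; print(a.shape,b.shape)
cv2.imwrite('pics/m2.png',c)
```

```text
(595, 455, 3) (480, 320, 3)
```

View pics/m2.png

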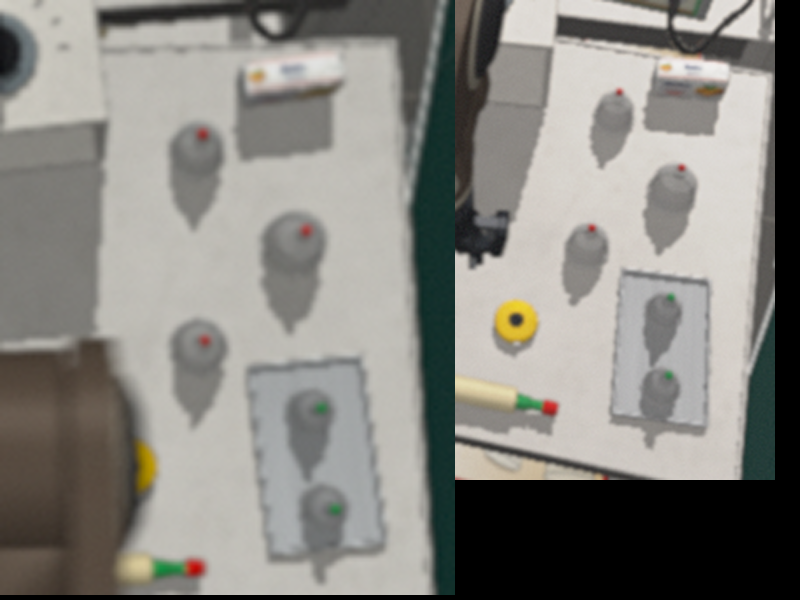

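Both finished cups stand in the dish, nipples at about (320,408) and (334,510). The used cups have nipples at (203,134), (306,231) and (204,341).

Run:
```python
from h import *
T=lambda u,v:('t2',240+u/3.5,130+v/3.5); S=lambda u,v:('s2',240+(u-455)/2,130+v/2)
for n,a,b,z in[('s',(320,408),(671,297),.060),('s',(334,510),(669,376),.060),('m1',(203,134),(619,92),.066),('L',(306,231),(681,168),.074),('m2',(204,341),(592,228),.066)]: print(n,at(*T(*a),z),tri(T(*a),S(*b)))
D=np.array([.3814,-.2358]);y=np.radians(3.9);R=np.array([[np.cos(y),-np.sin(y)],[np.sin(y),np.cos(y)]])
for p in[(.421,-.233),(.341,-.239)]: print((np.array(p)-D)@R)
H=(.6185,.199)
for ty in(.052,-.006,-.064): print('tray slot',ty,door(87.1,H,4.9,(.08,-.112+ty)))
plan(.477,-.140,.073,187.8)
```

```text
s [ 0.4214 -0.2323  0.06  ] [ 0.4213 -0.2316  0.0641]
s [ 0.3401 -0.2392  0.06  ] [ 0.3403 -0.2389  0.0629]
m1 [ 0.6505 -0.146   0.066 ] [ 0.6494 -0.1449  0.0696]
L [ 0.5648 -0.226   0.074 ] [ 0.564  -0.2245  0.0775]
m2 [ 0.4774 -0.14    0.066 ] [ 0.4769 -0.1395  0.0717]
[0.03969874 0.00010011]
[-0.04052409 -0.00044477]
tray slot 0.052 [0.56991238 0.11159724]
tray slot -0.006 [0.512449   0.10372574]
tray slot -0.064 [0.45498563 0.09585423]
turn 0.11  x -1.75 y -3.86 z 3.46 now [0.3867 0.0036 0.2116] -171.7
```

Request:
{"name": "apply_moves", "arguments": {
  "moves": [
    [0.5,-0.4,-0.9,0,0.1],
    [0.5,-0.45,-1,0,0],
    [0.5,-0.45,-1,0,0],
    [0.5,-0.45,-0.96,0,0],
    [0.5,0,0,0.5,0]
  ]
}}

```text
time: 20.4
tool_pos: [0.4811, -0.1482, 0.193]
ee_rot: [[-0.992, -0.126, 0.006], [-0.126, 0.992, -0.003], [-0.005, -0.004, -1.0]]
force: [0.4, -0.1, -0.5]
grip_width: 0.753
grasp_force: 0.0
```

Request:
{"name": "apply_moves", "arguments": {
  "moves": [
    [0.5,0,0,1,0],
    [0.5,0,0,1,0],
    [0.5,0,0,0.7,0],
    [0.5,0,0,0.25,0],
    [0.5,0,0,0,0]
  ]
}}

```text
time: 20.9
tool_pos: [0.4766, -0.1437, 0.0722]
ee_rot: [[-0.991, -0.13, -0.003], [-0.13, 0.991, 0.001], [0.003, 0.001, -1.0]]
force: [-0.3, 0.2, 1.6]
grip_width: 0.748
grasp_force: 0.0
```

Request:
{"name": "apply_moves", "arguments": {
  "moves": [
    [-1,0,0,0,0],
    [-1,0,0,0,0],
    [-1,0,0,0,0],
    [-1,0,0,0,0],
    [-1,0,0,0,0]
  ]
}}

```text
time: 21.4
tool_pos: [0.4787, -0.1439, 0.0754]
ee_rot: [[-0.991, -0.131, 0.004], [-0.131, 0.991, -0.001], [-0.003, -0.002, -1.0]]
force: [-1.6, 0.3, 6.2]
grip_width: 0.535
grasp_force: 61.3
```

Request:
{"name": "apply_moves", "arguments": {
  "moves": [
    [-1,0,0,-0.5,0],
    [-1,0,0,-1,0],
    [-1,0,0,-1,0],
    [-1,0,0,-1,0],
    [-1,0,0,-0.2,0]
  ]
}}

```text
time: 21.9
tool_pos: [0.4794, -0.1441, 0.2273]
ee_rot: [[-0.991, -0.131, 0.009], [-0.131, 0.991, -0.003], [-0.009, -0.004, -1.0]]
force: [0.8, 0.0, -0.0]
grip_width: 0.537
grasp_force: 60.5
```

Run:
```python
from h import *
plan(.570,.110,.1015,187.8)
```

```text
turn -0.06  x -3.10 y 5.99 z 3.14 now [ 0.4794 -0.1441  0.2273] -172.5
```

Request:
{"name": "apply_moves", "arguments": {
  "moves": [
    [-1,-0.3,0.5,0,0],
    [-1,-0.45,0.95,0,0],
    [-1,-0.5,0.95,0,0],
    [-1,-0.5,0.95,0,0],
    [-1,-0.5,0.95,0,0]
  ]
}}

```text
time: 22.4
tool_pos: [0.5445, 0.0404, 0.2215]
ee_rot: [[-0.991, -0.131, 0.001], [-0.131, 0.991, -0.0], [-0.001, -0.0, -1.0]]
force: [0.9, -0.3, 0.3]
grip_width: 0.538
grasp_force: 60.5
```

Request:
{"name": "apply_moves", "arguments": {
  "moves": [
    [-1,-0.5,0.95,0,0],
    [-1,-0.3,0.7,0,0],
    [-1,0,0,1,0],
    [-1,0,0,1,0],
    [-1,0,0,0.6,0]
  ]
}}

```text
time: 22.9
tool_pos: [0.566, 0.1088, 0.1142]
ee_rot: [[-0.991, -0.132, -0.003], [-0.132, 0.991, -0.001], [0.003, -0.0, -1.0]]
force: [0.5, -0.3, -0.5]
grip_width: 0.533
grasp_force: 60.5
```

Request:
{"name": "apply_moves", "arguments": {
  "moves": [
    [-1,0,0,0,0],
    [-1,0,0,0,0]
  ]
}}

```text
time: 23.1
tool_pos: [0.5673, 0.1084, 0.1177]
ee_rot: [[-0.991, -0.131, -0.0], [-0.131, 0.991, -0.0], [0.0, -0.0, -1.0]]
force: [-0.4, 0.7, -0.0]
grip_width: 0.54
grasp_force: 60.5
```

Run:
```python
from h import *
plan(.570,.110,.102,187.8)
```

```text
turn -0.06  x -0.07 y 0.03 z 0.39 now [0.5673 0.1084 0.1177] -172.5
```

Request:
{"name": "apply_moves", "arguments": {
  "moves": [
    [-1,-0.05,0,0.3,0],
    [-1,0,0,0.08,0],
    [-1,0,0,0,0],
    [0.4,0,0,0,0],
    [0.4,0,0,0,0]
  ]
}}

```text
time: 23.6
tool_pos: [0.5695, 0.1087, 0.1026]
ee_rot: [[-0.991, -0.131, 0.001], [-0.131, 0.991, 0.0], [-0.001, 0.0, -1.0]]
force: [-1.4, -0.4, -0.0]
grip_width: 0.699
grasp_force: 0.0
```

Request:
{"name": "apply_moves", "arguments": {
  "moves": [
    [0.4,0,0,0,0],
    [0.4,0,0,-0.5,0],
    [0.4,0,0,-1,0],
    [0.4,0,0,-1,0],
    [0.5,0,0,-0.5,0]
  ]
}}

```text
time: 24.1
tool_pos: [0.5701, 0.1089, 0.2261]
ee_rot: [[-0.991, -0.131, 0.005], [-0.131, 0.991, 0.001], [-0.005, 0.0, -1.0]]
force: [-0.2, 0.7, -0.2]
grip_width: 0.745
grasp_force: 0.0
```

Request:
{"name": "apply_moves", "arguments": {
  "moves": [
    [0.5,0,0,0,0]
  ]
}}

```text
time: 24.2
tool_pos: [0.5707, 0.109, 0.2261]
ee_rot: [[-0.991, -0.131, 0.007], [-0.131, 0.991, 0.001], [-0.007, 0.0, -1.0]]
force: [-0.2, 0.1, -1.0]
grip_width: 0.753
grasp_force: 0.0
```

Run:
```python
from h import *
plan(.650,-.1455,.074,187.8)
```

```text
turn -0.06  x -1.10 y -6.57 z 3.80 now [0.5707 0.109  0.2261] -172.5
```

Request:
{"name": "apply_moves", "arguments": {
  "moves": [
    [0.5,0,-1,0,0],
    [0.5,0,-1,0,0],
    [0.5,0,-1,0,0],
    [0.5,0,-1,0,0],
    [0.5,-0.4,-1,0,0]
  ]
}}

```text
time: 24.7
tool_pos: [0.6099, -0.089, 0.2212]
ee_rot: [[-0.991, -0.131, -0.002], [-0.131, 0.991, 0.0], [0.002, 0.001, -1.0]]
force: [-0.1, 0.5, 0.3]
grip_width: 0.751
grasp_force: 0.0
```

Request:
{"name": "apply_moves", "arguments": {
  "moves": [
    [0.5,-0.4,-1,0,0],
    [0.5,-0.33,-0.57,0,0],
    [0.5,0,0,0.5,0],
    [0.5,0,0,1,0],
    [0.5,0,0,1,0]
  ]
}}

```text
time: 25.2
tool_pos: [0.6484, -0.1464, 0.1201]
ee_rot: [[-0.991, -0.13, 0.0], [-0.13, 0.991, 0.0], [-0.0, -0.0, -1.0]]
force: [0.6, -0.2, -0.8]
grip_width: 0.748
grasp_force: 0.0
```

Request:
{"name": "apply_moves", "arguments": {
  "moves": [
    [0.5,0,0,0.7,0],
    [0.5,0,0,0,0],
    [0.5,0,0,0,0]
  ]
}}

```text
time: 25.5
tool_pos: [0.6479, -0.1458, 0.0935]
ee_rot: [[-0.991, -0.131, -0.002], [-0.131, 0.991, 0.0], [0.002, 0.001, -1.0]]
force: [0.2, -0.2, 0.6]
grip_width: 0.751
grasp_force: 0.0
```

Run:
```python
from h import *
plan(.650,-.1455,.074,187.8)
```

```text
turn -0.06  x -0.05 y 0.00 z 0.49 now [ 0.6479 -0.1458  0.0935] -172.5
```

Request:
{"name": "apply_moves", "arguments": {
  "moves": [
    [0.5,-0.05,0,0.3,0],
    [0.5,0,0,0.2,0],
    [-1,0,0,0,0],
    [-1,0,0,0,0],
    [-1,0,0,0,0]
  ]
}}

```text
time: 26.0
tool_pos: [0.6507, -0.1457, 0.0747]
ee_rot: [[-0.991, -0.131, 0.001], [-0.131, 0.991, -0.0], [-0.001, -0.0, -1.0]]
force: [0.1, -0.2, -0.2]
grip_width: 0.544
grasp_force: 60.5
```

Request:
{"name": "apply_moves", "arguments": {
  "moves": [
    [-1,0,0,0,0],
    [-1,0,0,0,0],
    [-1,0,0,-0.5,0],
    [-1,0,0,-1,0],
    [-1,0,0,-1,0]
  ]
}}

```text
time: 26.5
tool_pos: [0.6497, -0.1455, 0.1743]
ee_rot: [[-0.991, -0.131, -0.002], [-0.131, 0.991, 0.001], [0.002, 0.001, -1.0]]
force: [1.3, 0.4, -0.0]
grip_width: 0.548
grasp_force: 60.7
```

Request:
{"name": "apply_moves", "arguments": {
  "moves": [
    [-1,0.5,0,-1,0],
    [-1,1,0,-0.3,0],
    [-1,1,0,0,0]
  ]
}}

```text
time: 26.8
tool_pos: [0.5516, -0.1591, 0.229]
ee_rot: [[-0.991, -0.131, 0.005], [-0.131, 0.991, -0.002], [-0.005, -0.002, -1.0]]
force: [-0.2, -0.1, -0.2]
grip_width: 0.546
grasp_force: 60.7
```

Run:
```python
from h import *
plan(.5125,.1025,.102,187.8)
```

```text
turn -0.05  x 0.08 y 6.61 z 3.17 now [ 0.5516 -0.1591  0.229 ] -172.4
```

Request:
{"name": "apply_moves", "arguments": {
  "moves": [
    [-1,0,0.5,0,0],
    [-1,0,1,0,0],
    [-1,0,1,0,0],
    [-1,0,1,0,0],
    [-1,0,1,0,0]
  ]
}}

```text
time: 27.3
tool_pos: [0.5272, 0.021, 0.2263]
ee_rot: [[-0.991, -0.13, 0.001], [-0.13, 0.991, 0.0], [-0.001, -0.0, -1.0]]
force: [0.4, -0.4, -0.4]
grip_width: 0.542
grasp_force: 60.7
```

Request:
{"name": "apply_moves", "arguments": {
  "moves": [
    [-1,0,1,0,0],
    [-1,0,0.8,0,0],
    [-1,0,0.3,0.5,0],
    [-1,0,0,1,0],
    [-1,0,0,1,0]
  ]
}}

```text
time: 27.8
tool_pos: [0.5172, 0.1039, 0.1259]
ee_rot: [[-0.991, -0.132, 0.003], [-0.132, 0.991, 0.001], [-0.003, 0.0, -1.0]]
force: [-0.5, -0.7, -0.8]
grip_width: 0.545
grasp_force: 60.7
```

Request:
{"name": "apply_moves", "arguments": {
  "moves": [
    [-1,0,0,0,0],
    [-1,0,0,0,0]
  ]
}}

```text
time: 28.0
tool_pos: [0.5164, 0.1029, 0.1264]
ee_rot: [[-0.991, -0.131, -0.001], [-0.131, 0.991, -0.0], [0.001, -0.0, -1.0]]
force: [0.6, -0.3, 0.7]
grip_width: 0.544
grasp_force: 60.9
```

Run:
```python
from h import *
plan(.5125,.1025,.1015,187.8)
```

```text
turn -0.06  x 0.10 y 0.00 z 0.62 now [0.5164 0.1029 0.1264] -172.5
```

Request:
{"name": "apply_moves", "arguments": {
  "moves": [
    [-1,0.1,0,0.45,0],
    [-1,0,0,0.15,0],
    [-1,0,0,0,0],
    [0.4,0,0,0,0],
    [0.4,0,0,0,0]
  ]
}}

```text
time: 28.5
tool_pos: [0.5136, 0.1025, 0.1034]
ee_rot: [[-0.991, -0.131, 0.002], [-0.131, 0.991, 0.0], [-0.002, 0.0, -1.0]]
force: [0.6, 0.7, 0.8]
grip_width: 0.701
grasp_force: 0.0
```

Request:
{"name": "apply_moves", "arguments": {
  "moves": [
    [0.4,0,0,0,0],
    [0.4,0,0,-0.5,0],
    [0.4,0,0,-1,0],
    [0.7,0,0,-1,0],
    [0.7,0,-0.5,-0.5,0]
  ]
}}

```text
time: 29.0
tool_pos: [0.5163, 0.0838, 0.226]
ee_rot: [[-0.991, -0.133, 0.005], [-0.133, 0.991, 0.001], [-0.005, 0.001, -1.0]]
force: [0.5, -0.5, 0.3]
grip_width: 0.851
grasp_force: 0.0
```

Request:
{"name": "apply_moves", "arguments": {
  "moves": [
    [0.7,0,-1,0,0],
    [0.7,0,-1,0,0],
    [0.7,0,-1,0,0],
    [0.7,0,-1,0,0],
    [0.7,0,-1,0,0]
  ]
}}

```text
time: 29.5
tool_pos: [0.5416, -0.1173, 0.2226]
ee_rot: [[-0.991, -0.131, 0.001], [-0.131, 0.991, -0.0], [-0.001, -0.0, -1.0]]
force: [2.2, 0.1, -0.3]
grip_width: 0.849
grasp_force: 0.0
```

Run:
```python
from h import *
plan(.5645,-.2255,.079,187.8)
snap('top','t3');snap('side','s3')
crop('t3',150,150,180,140,4.4,'t3b')
```

```text
turn -0.06  x -0.20 y -2.76 z 3.59 now [ 0.5416 -0.1173  0.2226] -172.5
```

View pics/t3b.png

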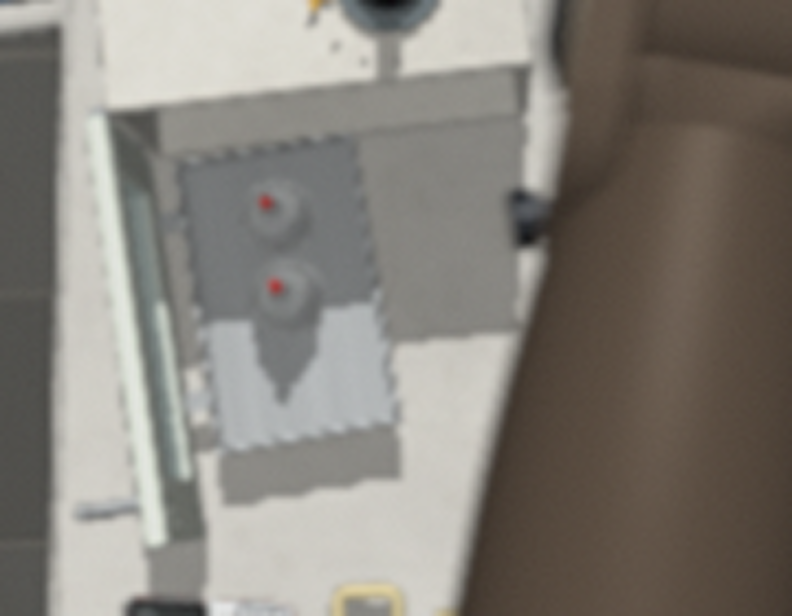

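Both middle cups stand on the tray, nipples at (266,204) and (277,287). Next is the large cup.

Request:
{"name": "apply_moves", "arguments": {
  "moves": [
    [0.7,-0.2,-1,0,0],
    [0.7,0,-1,0,0],
    [0.7,0,-0.76,0,0],
    [0.7,0,0,1,0],
    [0.7,0,0,1,0]
  ]
}}

```text
time: 30.1
tool_pos: [0.565, -0.2249, 0.1425]
ee_rot: [[-0.992, -0.129, 0.004], [-0.13, 0.992, -0.001], [-0.003, -0.002, -1.0]]
force: [0.7, -0.3, -0.7]
grip_width: 0.848
grasp_force: 0.0
```

Request:
{"name": "apply_moves", "arguments": {
  "moves": [
    [0.7,0,0,1,0],
    [0.7,0,0,0.3,0],
    [0.7,0,0,0,0],
    [0.7,0,0,0,0]
  ]
}}

```text
time: 30.5
tool_pos: [0.5649, -0.224, 0.0919]
ee_rot: [[-0.991, -0.131, 0.002], [-0.131, 0.991, -0.001], [-0.002, -0.001, -1.0]]
force: [-0.9, 0.3, 0.8]
grip_width: 0.846
grasp_force: 0.0
```

Run:
```python
from h import *
plan(.5645,-.2255,.0785,187.8);print(sensors.observe()['force'])
```

```text
turn -0.05  x 0.02 y -0.04 z 0.33 now [ 0.5649 -0.224   0.0919] -172.5
[-0.93589618  0.26272346  0.84559986]
```

Request:
{"name": "apply_moves", "arguments": {
  "moves": [
    [0.7,0,-0.04,0.25,0],
    [0.7,0,0,0.08,0],
    [-1,0,0,0,0],
    [-1,0,0,0,0],
    [-1,0,0,0,0]
  ]
}}

```text
time: 31.0
tool_pos: [0.5645, -0.2257, 0.0779]
ee_rot: [[-0.991, -0.131, 0.001], [-0.131, 0.991, -0.0], [-0.001, -0.0, -1.0]]
force: [-2.4, 0.4, 5.8]
grip_width: 0.615
grasp_force: 62.6
```

Request:
{"name": "apply_moves", "arguments": {
  "moves": [
    [-1,0,0,0,0],
    [-1,0,0,0,0],
    [-1,0,0,0,0],
    [-1,0,0,-0.5,0],
    [-1,0,0,-1,0]
  ]
}}

```text
time: 31.5
tool_pos: [0.5623, -0.225, 0.1343]
ee_rot: [[-0.991, -0.131, -0.006], [-0.131, 0.991, 0.002], [0.006, 0.003, -1.0]]
force: [0.6, -1.0, 0.2]
grip_width: 0.611
grasp_force: 62.4
```

Request:
{"name": "apply_moves", "arguments": {
  "moves": [
    [-1,0,0,-1,0],
    [-1,0,0,-1,0],
    [-1,0,0,-0.2,0],
    [-1,0,0,0,0]
  ]
}}

```text
time: 31.9
tool_pos: [0.5649, -0.226, 0.2269]
ee_rot: [[-0.991, -0.131, 0.004], [-0.131, 0.991, -0.002], [-0.003, -0.002, -1.0]]
force: [-0.1, -0.4, -1.0]
grip_width: 0.613
grasp_force: 62.4
```

Run:
```python
from h import *
plan(.4555,.095,.106,187.8)
```

```text
turn -0.06  x 1.62 y 8.32 z 3.02 now [ 0.5649 -0.226   0.2269] -172.5
```

Request:
{"name": "apply_moves", "arguments": {
  "moves": [
    [-1,0.1,0.5,0,0],
    [-1,0.19,0.95,0,0],
    [-1,0.19,0.95,0,0],
    [-1,0.19,0.95,0,0],
    [-1,0.19,0.95,0,0]
  ]
}}

```text
time: 32.4
tool_pos: [0.506, -0.0584, 0.2225]
ee_rot: [[-0.991, -0.13, -0.003], [-0.13, 0.991, 0.0], [0.003, 0.001, -1.0]]
force: [-0.6, 1.1, 0.0]
grip_width: 0.616
grasp_force: 62.4
```

Request:
{"name": "apply_moves", "arguments": {
  "moves": [
    [-1,0.19,0.95,0,0],
    [-1,0.19,0.95,0,0],
    [-1,0.19,0.95,0,0],
    [-1,0.19,0.95,0,0],
    [-1,0,0.22,0.5,0]
  ]
}}

```text
time: 32.9
tool_pos: [0.4554, 0.0985, 0.2048]
ee_rot: [[-0.991, -0.134, 0.001], [-0.134, 0.991, 0.001], [-0.001, 0.001, -1.0]]
force: [0.8, -0.5, -0.7]
grip_width: 0.611
grasp_force: 62.4
```

Request:
{"name": "apply_moves", "arguments": {
  "moves": [
    [-1,0,0,1,0],
    [-1,0,0,1,0],
    [-1,0,0,0,0],
    [-1,0,0,0,0]
  ]
}}

```text
time: 33.3
tool_pos: [0.4552, 0.0956, 0.1239]
ee_rot: [[-0.991, -0.131, -0.004], [-0.131, 0.991, -0.001], [0.004, -0.0, -1.0]]
force: [-0.3, -0.0, 0.2]
grip_width: 0.618
grasp_force: 62.5
```

Run:
```python
from h import *
plan(.4555,.095,.1045,187.8)
```

```text
turn -0.06  x -0.00 y -0.01 z 0.49 now [0.4552 0.0956 0.1239] -172.5
```

Request:
{"name": "apply_moves", "arguments": {
  "moves": [
    [-1,0,0,0.35,0],
    [-1,0,0,0.13,0],
    [-1,0,0,0,0],
    [0.6,0,0,0,0],
    [0.6,0,0,0,0]
  ]
}}

```text
time: 33.8
tool_pos: [0.4569, 0.0959, 0.1067]
ee_rot: [[-0.991, -0.131, 0.002], [-0.131, 0.991, 0.0], [-0.002, 0.0, -1.0]]
force: [-0.2, 0.2, 0.7]
grip_width: 0.801
grasp_force: 0.0
```

Request:
{"name": "apply_moves", "arguments": {
  "moves": [
    [0.6,0,0,0,0],
    [0.6,0,0,-0.5,0],
    [0.6,0,0,-1,0],
    [0.6,0,0,-1,0],
    [0.6,0,0,-1,0]
  ]
}}

```text
time: 34.3
tool_pos: [0.456, 0.0958, 0.2475]
ee_rot: [[-0.991, -0.131, 0.0], [-0.131, 0.991, 0.0], [-0.0, 0.0, -1.0]]
force: [0.7, 0.3, -0.3]
grip_width: 0.803
grasp_force: 0.0
```

Request:
{"name": "apply_moves", "arguments": {
  "moves": [
    [1,0,-1,0,0],
    [1,0,-1,0,0],
    [1,0,-1,0,0],
    [1,0,-1,0,0],
    [1,0,-1,0,0]
  ]
}}

```text
time: 34.8
tool_pos: [0.4825, -0.104, 0.2462]
ee_rot: [[-0.991, -0.131, 0.001], [-0.131, 0.991, -0.0], [-0.001, -0.0, -1.0]]
force: [0.4, 0.8, -0.0]
grip_width: 0.998
grasp_force: 0.0
```

Run:
```python
from h import *
snap('top','t4');snap('side','s4')
crop('t4',150,150,180,140,4.4,'t4b')
plan(.377,.220,.31,97.5)
```

```text
turn 19.57  x 8.43 y -1.56 z -1.61 now [ 0.4829 -0.1062  0.2458] -172.8
```

View pics/t4b.png

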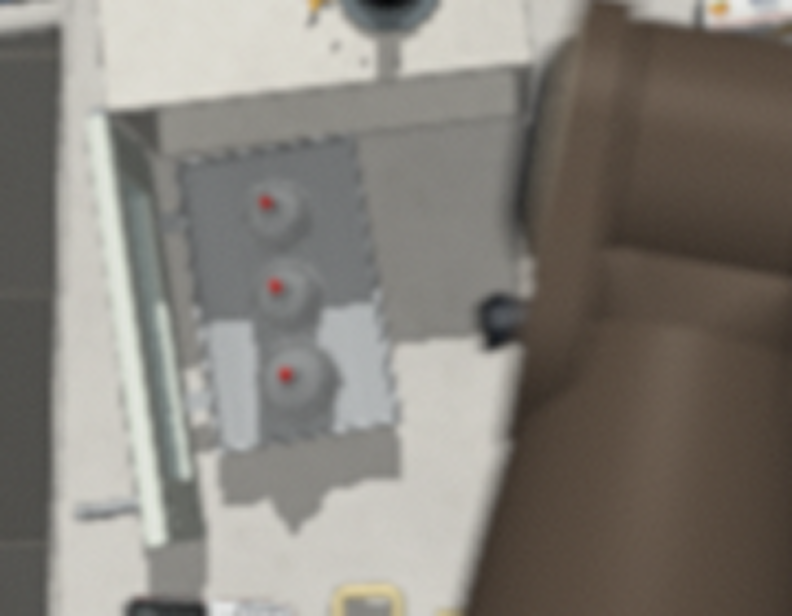

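All three used cups stand upright in a row on the tray, nipples at (266,204), (277,287) and (287,376). The handle is at about (85,510).

Request:
{"name": "apply_moves", "arguments": {
  "moves": [
    [1,0.15,0.4,-0.4,1],
    [1,0.15,0.4,-0.4,1],
    [1,0.15,0.4,-0.4,1],
    [1,0.15,0.4,-0.4,1],
    [1,0.15,0.4,0,1]
  ]
}}

```text
time: 35.4
tool_pos: [0.4551, -0.0211, 0.3122]
ee_rot: [[-0.963, 0.269, 0.004], [0.269, 0.963, 0.0], [-0.004, 0.001, -1.0]]
force: [-0.1, -0.1, 0.0]
grip_width: 0.999
grasp_force: 0.0
```

Request:
{"name": "apply_moves", "arguments": {
  "moves": [
    [1,0.29,0.31,0,1],
    [1,0.29,0.31,0,1],
    [1,0.29,0.31,0,1],
    [1,0.29,0.31,0,1],
    [1,0.29,0.31,0,1]
  ]
}}

```text
time: 35.9
tool_pos: [0.4275, 0.059, 0.31]
ee_rot: [[-0.783, 0.622, 0.0], [0.622, 0.783, 0.0], [-0.0, 0.0, -1.0]]
force: [-0.3, 0.6, -0.6]
grip_width: 0.997
grasp_force: 0.0
```

Request:
{"name": "apply_moves", "arguments": {
  "moves": [
    [1,0.39,0.18,0,1],
    [1,0.39,0.18,0,1],
    [1,0.39,0.18,0,1],
    [1,0.39,0.18,0,1],
    [1,0.39,0.18,0,1]
  ]
}}

```text
time: 36.4
tool_pos: [0.4014, 0.1402, 0.31]
ee_rot: [[-0.479, 0.878, 0.0], [0.878, 0.479, 0.0], [0.0, 0.0, -1.0]]
force: [0.1, -0.0, -0.7]
grip_width: 1.002
grasp_force: 0.0
```

Request:
{"name": "apply_moves", "arguments": {
  "moves": [
    [1,0.43,0.01,0,1],
    [1,0.43,0.01,0,1],
    [1,0.43,0.01,0,1],
    [1,0.43,0.01,0,1],
    [1,0.43,0.01,0,0.6]
  ]
}}

```text
time: 36.9
tool_pos: [0.3745, 0.2213, 0.31]
ee_rot: [[-0.132, 0.991, 0.0], [0.991, 0.132, 0.0], [0.0, 0.0, -1.0]]
force: [0.6, -0.7, -0.5]
grip_width: 0.998
grasp_force: 0.0
```

Request:
{"name": "apply_moves", "arguments": {
  "moves": [
    [1,0,0,0,0],
    [1,0,0,0,0]
  ]
}}

```text
time: 37.1
tool_pos: [0.375, 0.2206, 0.3098]
ee_rot: [[-0.136, 0.991, -0.0], [0.991, 0.136, -0.0], [-0.0, -0.0, -1.0]]
force: [-1.0, -0.0, -0.4]
grip_width: 1.001
grasp_force: 0.0
```

Run:
```python
from h import *
T=lambda u,v:('t4',150+u/4.4,150+v/4.4)
H=np.array([.6185,.199]);t=np.radians(-82.2);ex=np.array([np.cos(t),np.sin(t)]);ey=np.array([-ex[1],ex[0]])
for u,v,z in[(266,204,.092),(277,287,.092),(287,376,.1)]:
    p=at(*T(u,v),z)[:2]; print(p,(p-H)@ex-.08,(p-H)@ey+.112)
print('handle',at(*T(85,510),.14))
plan(.377,.220,.173,97.5)
```

```text
[0.5687 0.1071] 0.004291091032097308 0.05018849643780947
[0.5148 0.1002] 0.003812181777141266 -0.004149249613397993
[0.4575 0.0929] 0.0032681387120971628 -0.061909824551182144
handle [0.3777 0.2089 0.14  ]
turn 0.07  x -0.02 y 0.05 z 3.42 now [0.375  0.2206 0.3098] 97.8
```

Request:
{"name": "apply_moves", "arguments": {
  "moves": [
    [1,-0.1,0.05,1,0],
    [1,0,0,1,0],
    [1,0,0,0.9,0],
    [1,0,0,0.5,0],
    [-1,0,0,0,0]
  ]
}}

```text
time: 37.6
tool_pos: [0.3763, 0.215, 0.171]
ee_rot: [[-0.133, 0.991, -0.005], [0.991, 0.133, -0.003], [-0.002, -0.005, -1.0]]
force: [-0.7, -1.2, 1.0]
grip_width: 0.857
grasp_force: 0.0
```

Request:
{"name": "apply_moves", "arguments": {
  "moves": [
    [-1,0,0,0,0],
    [-1,0,0,0,0],
    [-1,0,0,0,0],
    [-1,0,0,0,0],
    [-1,0,0,0,0]
  ]
}}

```text
time: 38.1
tool_pos: [0.3772, 0.2169, 0.1748]
ee_rot: [[-0.134, 0.991, -0.001], [0.991, 0.134, 0.001], [0.002, -0.001, -1.0]]
force: [-6.1, -0.6, 8.9]
grip_width: 0.101
grasp_force: 58.5
```

Run:
```python
from h import *
s=sensors.observe(); print(s['tool_pos'],s['force'])
yaw0=np.degrees(np.arctan2(s['ee_rot'][1,0],s['ee_rot'][0,0]))
p=s['tool_pos'][:2]; H=np.array([.6188,.199]); st=np.degrees(.08*.6)
r=p-H; print('r',np.hypot(*r),'tool yaw',yaw0,'rel angle',np.degrees(np.arctan2(r[1],r[0])))
for k in range(34):
    th=np.radians(st); R=np.array([[np.cos(th),-np.sin(th)],[np.sin(th),np.cos(th)]])
    q=H+R@(p-H); y=np.radians(yaw0+st*k); ex=np.array([np.cos(y),np.sin(y)]); ey=np.array([ex[1],-ex[0]])
    if k%8==0: print(k,((q-p)@ex/.04).round(3),((q-p)@ey/.04).round(3),q.round(3))
    p=q
# target closed handle direction
for yw in(4.4,4.9,5.2): print(yw,door(0,H,yw))
```

```text
[0.37723427 0.21686205 0.17475552] [-6.05827234 -0.64355058  8.88652044]
r 0.24222521230514477 tool yaw 97.69216941921727 rel angle 175.77108484521028
0 -0.286 -0.053 [0.377 0.205]
8 -0.286 -0.053 [0.392 0.114]
16 -0.286 -0.053 [0.44  0.035]
24 -0.286 -0.053 [ 0.515 -0.02 ]
32 -0.286 -0.053 [ 0.604 -0.043]
4.4 [ 0.58812682 -0.04106073]
4.9 [ 0.59022289 -0.04131926]
5.2 [ 0.59148159 -0.0414656 ]
```

Request:
{"name": "apply_moves", "arguments": {
  "moves": [
    [-1,-0.14,-0.028,0,-0.3],
    [-1,-0.286,-0.053,0,-0.6],
    [-1,-0.286,-0.053,0,-0.6],
    [-1,-0.286,-0.053,0,-0.6],
    [-1,-0.286,-0.053,0,-0.6]
  ]
}}

```text
time: 38.6
tool_pos: [0.3792, 0.1644, 0.1748]
ee_rot: [[-0.345, 0.938, -0.0], [0.938, 0.345, 0.001], [0.001, 0.0, -1.0]]
force: [-4.2, -0.5, 7.0]
grip_width: 0.099
grasp_force: 58.7
```

Request:
{"name": "apply_moves", "arguments": {
  "moves": [
    [-1,-0.286,-0.053,0,-0.6],
    [-1,-0.286,-0.053,0,-0.6],
    [-1,-0.286,-0.053,0,-0.6],
    [-1,-0.286,-0.053,0,-0.6],
    [-1,-0.286,-0.053,0,-0.6]
  ]
}}

```text
time: 39.1
tool_pos: [0.3946, 0.108, 0.1748]
ee_rot: [[-0.558, 0.83, 0.0], [0.83, 0.558, 0.0], [0.0, 0.001, -1.0]]
force: [-2.3, -0.1, 4.6]
grip_width: 0.1
grasp_force: 58.8
```

Request:
{"name": "apply_moves", "arguments": {
  "moves": [
    [-1,-0.286,-0.053,0,-0.6],
    [-1,-0.286,-0.053,0,-0.6],
    [-1,-0.286,-0.053,0,-0.6],
    [-1,-0.286,-0.053,0,-0.6],
    [-1,-0.286,-0.053,0,-0.6]
  ]
}}

```text
time: 39.6
tool_pos: [0.423, 0.0571, 0.1748]
ee_rot: [[-0.739, 0.673, 0.001], [0.673, 0.739, -0.0], [-0.001, 0.001, -1.0]]
force: [-1.1, 0.8, 4.9]
grip_width: 0.1
grasp_force: 58.8
```

Request:
{"name": "apply_moves", "arguments": {
  "moves": [
    [-1,-0.286,-0.053,0,-0.6],
    [-1,-0.286,-0.053,0,-0.6],
    [-1,-0.286,-0.053,0,-0.6],
    [-1,-0.286,-0.053,0,-0.6],
    [-1,-0.286,-0.053,0,-0.6]
  ]
}}

```text
time: 40.1
tool_pos: [0.4627, 0.0144, 0.1748]
ee_rot: [[-0.878, 0.478, 0.001], [0.478, 0.878, -0.0], [-0.001, 0.001, -1.0]]
force: [-0.1, 0.3, 4.7]
grip_width: 0.096
grasp_force: 58.8
```

Request:
{"name": "apply_moves", "arguments": {
  "moves": [
    [-1,-0.286,-0.053,0,-0.6],
    [-1,-0.286,-0.053,0,-0.6],
    [-1,-0.286,-0.053,0,-0.6],
    [-1,-0.286,-0.053,0,-0.6],
    [-1,-0.286,-0.053,0,-0.6]
  ]
}}

```text
time: 40.6
tool_pos: [0.5112, -0.0175, 0.1748]
ee_rot: [[-0.967, 0.256, 0.002], [0.256, 0.967, 0.0], [-0.002, 0.001, -1.0]]
force: [0.8, 1.4, 3.7]
grip_width: 0.098
grasp_force: 58.8
```

Request:
{"name": "apply_moves", "arguments": {
  "moves": [
    [-1,-0.286,-0.053,0,-0.6],
    [-1,-0.286,-0.053,0,-0.6],
    [-1,-0.286,-0.053,0,-0.6],
    [-1,-0.286,-0.053,0,-0.6],
    [-1,-0.14,-0.028,0,-0.3]
  ]
}}

```text
time: 41.1
tool_pos: [0.5605, -0.0357, 0.1748]
ee_rot: [[-0.999, 0.043, 0.002], [0.043, 0.999, 0.0], [-0.002, 0.001, -1.0]]
force: [-0.5, 2.1, 5.4]
grip_width: 0.1
grasp_force: 59.0
```

Run:
```python
from h import *
s=sensors.observe(); p=s['tool_pos'][:2]; H=np.array([.6188,.199]); r=p-H
print(p,s['force'],np.degrees(np.arctan2(r[1],r[0])),np.hypot(*r), np.degrees(np.arctan2(s['ee_rot'][1,0],s['ee_rot'][0,0])))
```

```text
[ 0.56052505 -0.03573918] [-0.4860729   2.06221013  5.39487674] -103.94205406257386 0.24186453699002225 177.51382890407578
```

Request:
{"name": "apply_moves", "arguments": {
  "moves": [
    [-1,-0.286,-0.053,0,-0.6],
    [-1,-0.286,-0.053,0,-0.6],
    [-1,-0.14,-0.028,0,-0.3],
    [-1,-0.07,-0.014,0,-0.15],
    [-1,0,0,0,0]
  ]
}}

```text
time: 41.6
tool_pos: [0.5879, -0.041, 0.1748]
ee_rot: [[-0.996, -0.087, -0.005], [-0.087, 0.996, 0.001], [0.004, 0.002, -1.0]]
force: [-13.1, 3.2, 14.1]
grip_width: 0.099
grasp_force: 60.0
```

Request:
{"name": "apply_moves", "arguments": {
  "moves": [
    [-1,-0.05,0,0,0],
    [-1,-0.05,0,0,0],
    [-1,0,0,0,0]
  ]
}}

```text
time: 41.9
tool_pos: [0.5884, -0.041, 0.1747]
ee_rot: [[-0.996, -0.087, -0.011], [-0.087, 0.996, 0.0], [0.011, 0.001, -1.0]]
force: [-25.9, 1.4, 20.9]
grip_width: 0.1
grasp_force: 61.1
```

Request:
{"name": "apply_moves", "arguments": {
  "moves": [
    [-1,0.07,0,0,0],
    [1,0,0,0,0],
    [1,0,0,0,0],
    [1,0,0,0,0],
    [1,0,0,0,0]
  ]
}}

```text
time: 42.4
tool_pos: [0.5918, -0.0416, 0.1734]
ee_rot: [[-0.996, -0.087, -0.0], [-0.087, 0.996, -0.0], [0.0, -0.0, -1.0]]
force: [0.4, -0.6, 0.0]
grip_width: 0.774
grasp_force: 0.0
```

Request:
{"name": "apply_moves", "arguments": {
  "moves": [
    [1,0,0,-0.5,0],
    [1,0,0,-1,0],
    [1,0,0,-1,0],
    [1,0,0,-1,0],
    [1,0,0,0,0]
  ]
}}

```text
time: 42.9
tool_pos: [0.5932, -0.0417, 0.3197]
ee_rot: [[-0.996, -0.087, 0.009], [-0.087, 0.996, -0.001], [-0.009, -0.002, -1.0]]
force: [2.1, -0.3, 0.7]
grip_width: 0.999
grasp_force: 0.0
```

Request:
{"name": "apply_moves", "arguments": {
  "moves": [
    [1,0,-1,0,0],
    [1,0,-1,0,0],
    [1,0,-1,0,0],
    [1,0,-1,0,0],
    [1,0,0,0,0]
  ]
}}

```text
time: 43.4
tool_pos: [0.6056, -0.2053, 0.3118]
ee_rot: [[-0.997, -0.082, -0.002], [-0.082, 0.997, -0.001], [0.002, -0.001, -1.0]]
force: [-0.2, 0.1, 0.2]
grip_width: 1.002
grasp_force: 0.0
```

Run:
```python
from h import *
snap('top','t5');snap('side','s5')
crop('t5',165,100,120,100,4,'a');crop('s5',165,80,140,115,4,'b')
a=cv2.imread('pics/a.png');b=cv2.imread('pics/b.png');
k=np.hstack([a,cv2.resize(b,(int(b.shape[1]*a.shape[0]/b.shape[0]),a.shape[0]))]);print(a.shape,k.shape)
f=800/k.shape[1];print(f);cv2.imwrite('pics/m5.png',cv2.resize(k,None,fx=f,fy=f))
```

```text
(400, 480, 3) (400, 966, 3)
0.8281573498964804
```

View pics/m5.png

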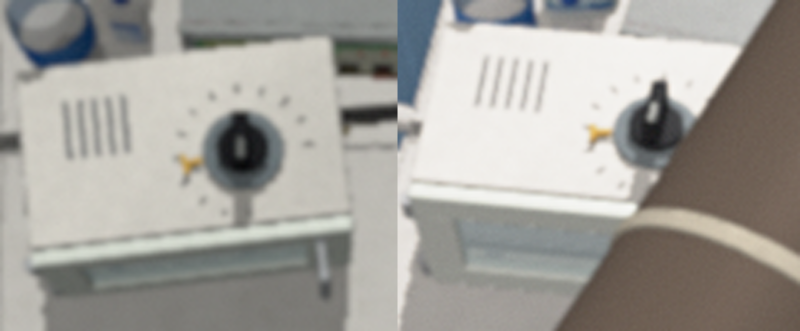

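The door is shut as it was at the start, with the handle back at about (322,270). The pointer still faces the front and the marker is at about (190,163).

Run:
```python
from h import *
plan(.696,.0225,.243,184)
```

```text
turn 0.19  x -2.65 y 5.44 z 1.74 now [ 0.6055 -0.2019  0.3125] -175.1
```

Request:
{"name": "apply_moves", "arguments": {
  "moves": [
    [0.2,0,0,0,0.19],
    [0.2,-0.4,0.9,0,0],
    [0.2,-0.45,0.9,0,0],
    [0.2,-0.45,0.9,0,0],
    [0.2,-0.45,0.9,0,0]
  ]
}}

```text
time: 44.0
tool_pos: [0.6651, -0.0493, 0.314]
ee_rot: [[-0.997, -0.073, 0.001], [-0.073, 0.997, 0.0], [-0.001, 0.0, -1.0]]
force: [0.9, -0.5, 0.7]
grip_width: 0.596
grasp_force: 0.0
```

Request:
{"name": "apply_moves", "arguments": {
  "moves": [
    [0.2,-0.45,0.9,0,0],
    [0.2,-0.45,0.94,0,0],
    [0.2,0,0,0,0],
    [0.2,0,0,0,0]
  ]
}}

```text
time: 44.4
tool_pos: [0.6954, 0.0261, 0.3133]
ee_rot: [[-0.997, -0.075, -0.001], [-0.075, 0.997, -0.0], [0.001, -0.0, -1.0]]
force: [0.3, -0.0, 0.6]
grip_width: 0.6
grasp_force: 0.0
```

Run:
```python
from h import *
plan(.696,.0225,.243,184)
```

```text
turn 0.07  x -0.01 y -0.09 z 1.76 now [0.6954 0.0261 0.3133] -175.7
```

Request:
{"name": "apply_moves", "arguments": {
  "moves": [
    [0.2,0,-0.09,0.8,0.07],
    [0.2,0,0,0.7,0],
    [0.2,0,0,0.26,0],
    [0.2,0,0,0,0],
    [0.2,0,0,0,0]
  ]
}}

```text
time: 44.9
tool_pos: [0.6959, 0.0197, 0.2447]
ee_rot: [[-0.998, -0.066, 0.001], [-0.066, 0.998, -0.0], [-0.001, -0.0, -1.0]]
force: [0.4, -0.0, 0.3]
grip_width: 0.598
grasp_force: 0.0
```

Request:
{"name": "apply_moves", "arguments": {
  "moves": [
    [-1,0,0,0,0],
    [-1,0,0,0,0],
    [-1,0,0,0,0],
    [-1,0,0,0,0],
    [-1,0,0,0,0]
  ]
}}

```text
time: 45.4
tool_pos: [0.6959, 0.0232, 0.2453]
ee_rot: [[-0.998, -0.069, 0.002], [-0.069, 0.998, 0.006], [-0.003, 0.006, -1.0]]
force: [-1.1, 9.9, 5.1]
grip_width: 0.146
grasp_force: 60.3
```

Run:
```python
from h import *
plan(.696,.0225,.243,102.6)
s=sensors.observe();print(s['force'],s['moment'],s['grip_width']*85)
```

```text
turn 17.75  x -0.02 y -0.00 z 0.06 now [0.6959 0.0232 0.2453] -176.1
[-1.05594129  9.87799342  5.11917294] [ 2.07111152  0.48210709 -0.0121561 ] 12.446720624150661
```

Request:
{"name": "apply_moves", "arguments": {
  "moves": [
    [-1,0,0.09,0,0],
    [-1,0,0,0,1],
    [-1,0,0,0,1],
    [-1,0,0,0,1],
    [-1,0,0,0,1]
  ]
}}

```text
time: 45.9
tool_pos: [0.6959, 0.0245, 0.2452]
ee_rot: [[-0.967, 0.253, 0.003], [0.253, 0.967, 0.002], [-0.002, 0.002, -1.0]]
force: [-1.1, 2.7, 5.0]
grip_width: 0.151
grasp_force: 60.4
```

Request:
{"name": "apply_moves", "arguments": {
  "moves": [
    [-1,0,0,0,1],
    [-1,0,0,0,1],
    [-1,0,0,0,1],
    [-1,0,0,0,1],
    [-1,0,0,0,1]
  ]
}}

```text
time: 46.4
tool_pos: [0.6963, 0.0253, 0.2453]
ee_rot: [[-0.793, 0.61, 0.003], [0.61, 0.793, 0.003], [-0.001, 0.005, -1.0]]
force: [1.3, 6.3, 4.7]
grip_width: 0.147
grasp_force: 60.3
```

Request:
{"name": "apply_moves", "arguments": {
  "moves": [
    [-1,0,0,0,1],
    [-1,0,0,0,1],
    [-1,0,0,0,1],
    [-1,0,0,0,1],
    [-1,0,0,0,1]
  ]
}}

```text
time: 46.9
tool_pos: [0.6969, 0.0259, 0.2453]
ee_rot: [[-0.493, 0.87, 0.005], [0.87, 0.493, 0.004], [0.001, 0.006, -1.0]]
force: [2.2, 9.1, 3.5]
grip_width: 0.15
grasp_force: 60.1
```

Request:
{"name": "apply_moves", "arguments": {
  "moves": [
    [-1,0,0,0,1],
    [-1,0,0,0,1],
    [-1,0,0,0,1],
    [-1,0,0,0,0.7],
    [-1,0,0,0,0]
  ]
}}

```text
time: 47.4
tool_pos: [0.6974, 0.0262, 0.2453]
ee_rot: [[-0.22, 0.975, 0.006], [0.975, 0.22, 0.005], [0.003, 0.007, -1.0]]
force: [4.6, 9.1, 3.3]
grip_width: 0.149
grasp_force: 60.0
```

Run:
```python
from h import *
plan(.696,.0225,.243,102.6)
s=sensors.observe();print(s['force'],s['moment'],s['grip_width']*85)
```

```text
turn 0.03  x -0.08 y -0.06 z 0.06 now [0.6974 0.0262 0.2453] 102.7
[4.646995   9.13404527 3.28270461] [ 1.68225984 -0.90324894  0.02820613] 12.634212239180616
```

Turned. I release, lift clear and check.

Request:
{"name": "apply_moves", "arguments": {
  "moves": [
    [0.2,0,0,0,0],
    [0.2,0,0,0,0],
    [0.2,0,0,0,0],
    [0.2,0,0,-0.5,0],
    [0.2,0,0,-1,0]
  ]
}}

```text
time: 47.9
tool_pos: [0.6945, 0.0233, 0.3001]
ee_rot: [[-0.219, 0.976, -0.007], [0.976, 0.219, -0.001], [0.001, -0.007, -1.0]]
force: [0.6, 0.5, 0.2]
grip_width: 0.602
grasp_force: 0.0
```

Request:
{"name": "apply_moves", "arguments": {
  "moves": [
    [0.2,0,0,-1,0],
    [0.2,0,-1,0,0],
    [0.2,-0.5,-1,0,0],
    [0.2,-1,-0.6,0,0],
    [0.2,-1,-0.6,0,0]
  ]
}}

```text
time: 48.4
tool_pos: [0.5914, -0.1028, 0.3437]
ee_rot: [[-0.221, 0.975, 0.0], [0.975, 0.221, -0.0], [-0.001, 0.0, -1.0]]
force: [1.6, -0.9, -0.3]
grip_width: 0.6
grasp_force: 0.0
```

Request:
{"name": "apply_moves", "arguments": {
  "moves": [
    [0.2,-1,-0.6,0,0],
    [0.2,-1,-0.6,0,0],
    [0.2,-1,-0.6,0,0],
    [0.2,0,0,0,0],
    [0.2,0,0,0,0]
  ]
}}

```text
time: 48.9
tool_pos: [0.5481, -0.236, 0.3432]
ee_rot: [[-0.217, 0.976, -0.0], [0.976, 0.217, 0.0], [0.0, -0.0, -1.0]]
force: [0.8, 0.5, 0.2]
grip_width: 0.6
grasp_force: 0.0
```

Run:
```python
from h import *
snap('top','t6');snap('side','s6')
crop('t6',165,105,120,95,6.5,'c6')
a=cv2.imread('pics/c6.png');print(sensors.observe()['tool_pos'])
```

```text
[ 0.54888062 -0.23427768  0.34323328]
```

View pics/c6.png

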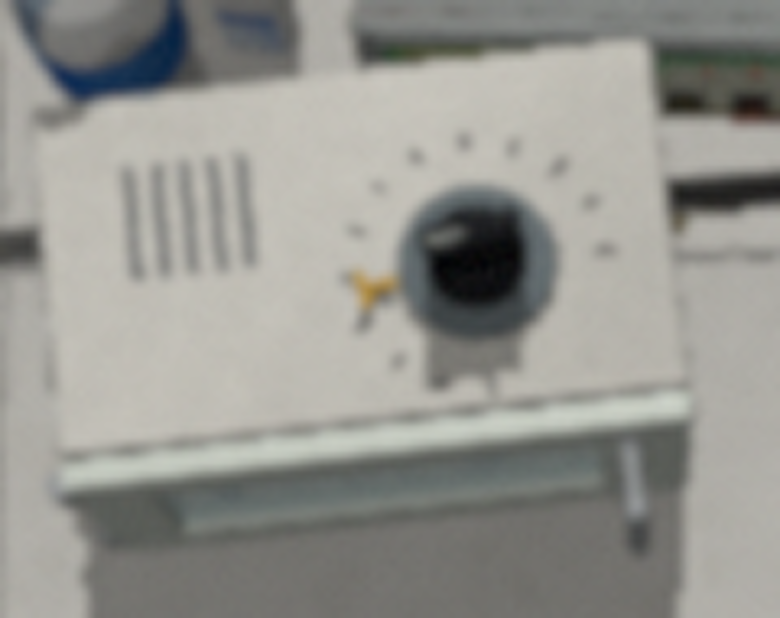

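The white pointer line runs from about (472,228) to (428,243), pointing at the brass marker (tip about (395,287)), and the door is shut. I check the angles.

Run:
```python
from h import *
T=lambda u,v,z:at('t6',165+u/6.5,105+v/6.5,z)[:2]
an=lambda d:np.degrees(np.arctan2(d[1],d[0])).round(1)
e,i=T(428,243,.194),T(472,228,.194); A=np.array([.696,.0235]); tip=T(395,287,.154)
print('line',an(e-i),e,i,'axis->line end',an(e-A),'mark',an(tip-A),tip,an(T(366,292,.154)-A),'plate',T(478,262,.158))
crop('s6',165,80,140,115,5.5,'d6')
```

```text
line 108.1 [0.6922 0.0395] [0.698  0.0218] axis->line end 103.4 mark 105.6 [0.6867 0.0567] 103.7 plate [0.6953 0.0217]
```

View pics/d6.png

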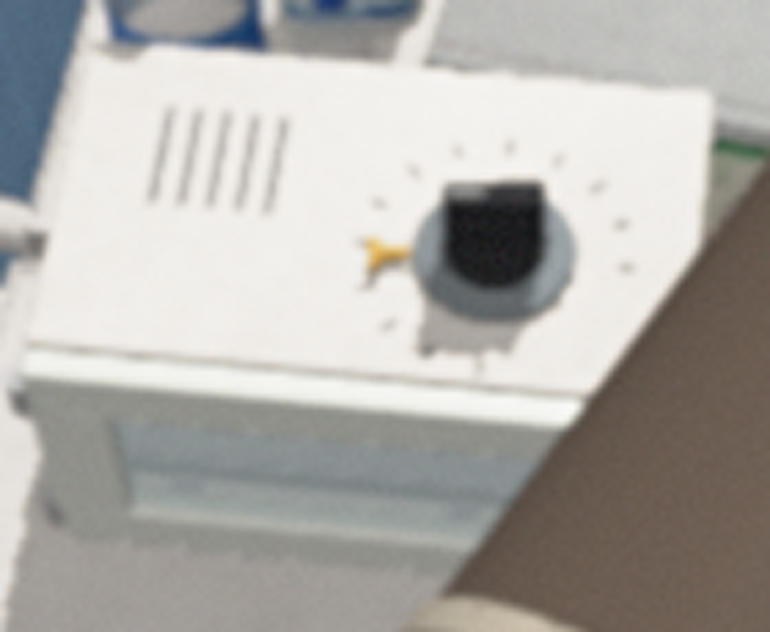

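The side view also shows the bar's top edge from (446,190) to (543,188) pointing towards the marker at about (405,255). One more number from it, then I hand in.

Run:
```python
from h import *
T=lambda u,v,z:at('s6',165+u/5.5,80+v/5.5,z)[:2]
an=lambda d:np.degrees(np.arctan2(d[1],d[0])).round(1)
b=an(T(446,191,.194)-T(543,189,.194)); C=T(493,257,.157); m=an(T(409,255,.154)-C); print('bar',b,'mark',m,an(T(378,256,.154)-C))
if abs(102.7-m)<4.5: print(ticket.job_done())
```

```text
bar 103.1 mark 96.4 98.4
```

Run:
```python
from h import *
T=lambda u,v,z:at('s6',165+u/5.5,80+v/5.5,z)[:2]
an=lambda d:np.degrees(np.arctan2(d[1],d[0])).round(1)
m=an(T(409,255,.154)-T(494,251,.157));m2=an(T(409,255,.154)-np.array([.696,.0232])); print(m,m2)
if abs(102.7-np.mean([m,m2,103.6,101.6,105.6]))<3: print(ticket.job_done())
```

```text
101.2 102.5
the job is handed in; nothing more can be done
None
```

The job is handed in (no verdict shown): both finished cups were standing in the dish and all three used cups on the tray before I shut the door (I couldn't see inside it afterwards), and the dial reads about 103° against the marker's estimated 101–106°.

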